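Clip a rover wheel onto its axle

TASK

The rover lying on its side in the cradle has its wheel back on, but nothing holds it: lay the orange split clip flat on the wheel disc with its mouth to the axle, push it sideways into the axle's groove with the fork tool (not with the fingers) until it snaps fully home, and put the tool back on its wooden rest as it lay. Leave the gear, the jar and the screwdriver where they are.

Things in the scene. Friction and masses are not known exactly. Their poses are not given: they have to be found in the camera images.
- rover: Classroom rover on its side in a wooden cradle, one wheel up; fixed, wheel and axle do not turn. Origin on the table under the upright axle. Beams and white box, all 35 mm or more below the wheel disc, reach 190 mm along its +x and 110 mm along its +y. Cradle, lower wheel and upper wheel are round about the axle, 146 mm across.
- groove (a point): On the axis of the upright steel axle, 2.5 mm above the wheel disc: where the clip's centre is when home. Disc: flat, smooth, level aluminium, 112 mm across, top 176 mm above the table. Tyre round it (112 to 146 mm) stands 5 mm above the disc. On the disc the groove: core 12 mm thick, 7.5 mm high; above it a 16 mm head, 8 mm high. Clip may be pushed on from any side.
- clip_center (a point): Centre of the orange steel E-clip: flat C, 32 mm outside, 5 mm thick, 20 g; point on its axis, half-way up. Its +x points out of the mouth. Pick up across its stiff sides (its y, 32 mm). Two rounded noses at the mouth, 7 mm apart, meet the groove's core when this point is 12 mm from the axle's axis; from there a push of about 7 N over 6 mm snaps it in.
- parts_mat: Flat square blue mat, 130 mm wide and 4 mm thick, fixed; the clip lies on it at the start. Origin at the centre of its underside.
- fork_grip (a point): Grip point on the axis of the fork tool's blue square handle (18 x 18 mm, from 27 mm ahead to 63 mm behind; 90 g). x to the fork, y across (grip across y), z up in the rest, where it lies level. Steel blade, 18 x 3 mm, runs on to 55 mm ahead, there bent UP 35 deg into a 3 mm thick toe with a V mouth 26 mm wide. Fork pointing 35 deg down: toe level, handle clear of the tyre.
- fork_seat (a point): Point of the fork tool where the clip's centre comes when the clip's round back bears in the V mouth: 77.5 mm ahead of fork_grip along x and 15.8 mm along its z, at mid-thickness of the toe. Same axes as fork_grip. V apex 18.5 mm behind it, along the level toe. Held flat, the tool cannot reach the clip behind the raised tyre.
- rest_grip (a point): Where fork_grip lies when the tool is in its rest, same axes, 52 mm above the table. Fixed light-wood rest, base 160 x 70 mm, two notched posts 8 mm thick, 54 mm wide: at 43 mm ahead under the blade (notch floor 1.5 mm below the axis) and 50 mm behind under the handle (floor 9 mm below). Notches open upwards, 25 mm wide at the floor, cheeks 15 mm high.
- gear: Loose orange gear, 54 mm across and 18 mm high, lying flat; leave it alone. Origin at the centre of its underside.
- spacer_jar: Loose jar of clear plastic with a green cap, 56 mm across and 65 mm high; leave it alone. Origin at the centre of its underside.
- screwdriver: Loose screwdriver lying on the table along its x, about 200 mm long, handle to its -x; leave it alone. Origin under its middle.

How it is judged:
By the outcome, as a careful person would: the job done as asked, in the order asked, and still so for the second after the job is handed in, with the robot touching nothing.
It also fails if it takes over 72 s, if anything falls off the work surface, if the arm or the gripper's body presses on something with over 40 N, if the wrist force passes 120 N, or if a joint passes its speed limit or range.

ROBOT

A 6-joint arm with a two-finger parallel gripper is mounted at the origin on the work surface. World frame = base frame: x ahead of the robot, y to its left, z up, the work surface at z = 0. Lengths are in m, angles in rad, forces in N, time in s.
With the tool pointing down it reaches from about 0.35 to 0.975 m from the base axis. Payload 4.9 kg.
Tool frame: the origin (TCP) lies at the very end of the fingers, on their centre line; the grasp point (between the pads) lies 19 mm behind it (manip.grip_depth is the distance from the TCP to the grasp point, in m); z points along the fingers, x is the direction in which the jaws open and shut, and the axes are right-handed (so a half turn about z gives the same grasp; the last joint's range is limited). The gripper opens to 85 mm and grips with 20 to 120 N. Pads are 22 mm wide; open, the fingers measure 114 mm over their backs; the gripper's body (76 mm by 85 mm) begins 54 mm behind the grasp point. The pads swing forward as they close: fully open they stand 13 mm farther back than shut.
Start: joints at [1.132, 0.053, 1.613, -0, 1.476, -0.119], TCP at [0.196, 0.593, 0.231] pointing down, gripper open.
Joint ranges: [-3.01, 3.01], [-1.01, 2.22], [0.06, 2.58], [-1.02, 4.17], [0.09, 2.62], [-3.14, 3.14]. Speed limits (rad/s): [2.57, 2.57, 3.14, 3.14, 3.14, 3.14].

INTERFACE

Orientations are given as a unit quaternion [w, x, y, z].
In Python, from plant import manip gives the robot as it stands. The module is installed in compiled form; this text tells all that it offers.
- The arm moves only by the shell command python3 -m crank 'ROWS' [OPENING]. ROWS is JSON, a list of rows, each a list of 4 numbers: the shift along the tool's x, y, z in cm, then the turn about the tool's z in units of 6 degrees (1.0 is 6 degrees). A call has 1 to 10 rows; each row shifts and turns the commanded pose from where the row before left it, along the tool's axes as they then stand; what a row does not reach is not made up. A row lasts 1/12 s, in which the tool goes at most 41.7 mm and 7.16 degrees, less where a joint would pass 70% of its speed; a pose out of reach is approached as far as the arm can. A call with a gripper value outside its range is refused whole. OPENING is the opening, from 0 (shut) to 1 (fully open), set as the call begins (- or left out, the last holds). The fingers move at their own pace and stop on an object; the grip force is fixed at half the most. Time passes only in rows, so rows that do not move let the fingers close. It gives the time, the measured TCP pose, the force and the opening at its end, in the units of the state.
- manip.state(): the state, without advancing time (a new reading comes with each control period).
- manip.grab_frame(name): name is "scene" or "top" or "wrist"; returns a dict with "img" (420x560x3 uint8, red, green, blue), "intrinsics" (3x3 intrinsics, pixels), "position" and "orientation" of the camera in the world. Camera axes: x right, y up, looking along -z (the intrinsics and any distortion apply to the point x, -y, -z); pixel columns grow to the right and rows downward; lengths in m; the calibration is good to about 2 mm. A picture is of the moment at which its call begins. There is no depth.
- manip.job_done(): hands the job in, once; it reports no verdict.
The state is a dict: "time": time; "joint_pos": joint angles; "joint_vel": joint speeds; "joint_efforts": joint torques, N m; "tool_pos": TCP position; "tool_rot": TCP orientation; "contact_force": force on the tool from outside, world axes, zero at the start; "ft_torque": the same for the moment, N m; "gripper_width": opening from 0.0 (shut) to 1.0 (fully open).
Only numpy, scipy, OpenCV 4.12 (cv2) and the standard library are available. Lean on these libraries where they do the work, as an engineer would, in place of code of your own. Each camera call takes 0.05 s, during which the arm holds its last target.

## Working session

There is one attempt and no reset: what is moved stays moved. The work goes in short steps, Python scripts to look and compute and a shell command to move; the robot and the scene stay as the last step left them, time stands still between calls to the robot, and variables do not carry over. Pictures are saved under pics/ and viewed, and the job is handed in when it is done.

```bash
mkdir -p pics; python3 - <<'E'
from plant import manip
import cv2
s=manip.state(); print(s['time'],s['tool_pos'],s['tool_rot'],manip.grip_depth)
for n in ["scene","top","wrist"]:
    f=manip.grab_frame(n); cv2.imwrite(f'pics/{n}0.png',f['img'][:,:,::-1]); print(n,f['intrinsics'],f['position'],f['orientation'],[k for k in f])
E
```

```text
0.0 [0.19621733 0.59274778 0.230076  ] [ 5.03977980e-04  8.10668100e-01  5.85505070e-01 -8.89039748e-04] 0.0187
scene [[517.0801028    0.         280.54578914]
 [  0.         517.0801028  207.53771991]
 [  0.           0.           1.        ]] [ 1.48492693 -0.27709106  1.20175795] [0.73842581 0.28024179 0.21864814 0.57304873] ['img', 'intrinsics', 'position', 'orientation']
top [[527.86528222   0.         281.46350304]
 [  0.         527.86528222 204.68279241]
 [  0.           0.           1.        ]] [ 0.38295524 -0.01029528  1.30762806] [-0.7002413  -0.04906689  0.05788532  0.70986185] ['img', 'intrinsics', 'position', 'orientation']
wrist [[310.70557446   0.         278.63789753]
 [  0.         310.70557446 202.15696336]
 [  0.           0.           1.        ]] [0.13332268 0.61276559 0.37244125] [ 0.80319803 -0.10877071 -0.07708663  0.58060271] ['img', 'intrinsics', 'position', 'orientation']
```

View pics/scene0.png

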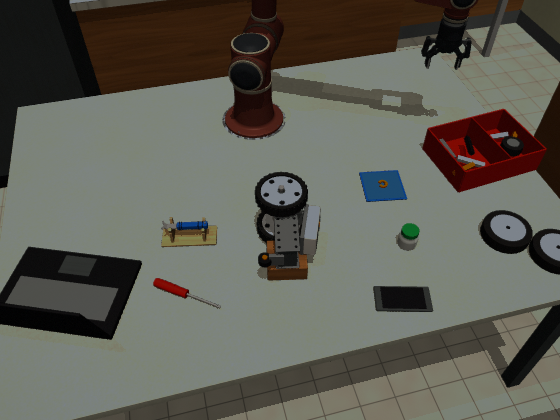

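View pics/top0.png

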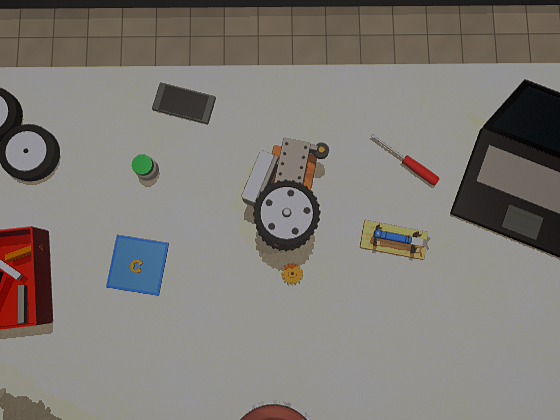

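View pics/wrist0.png

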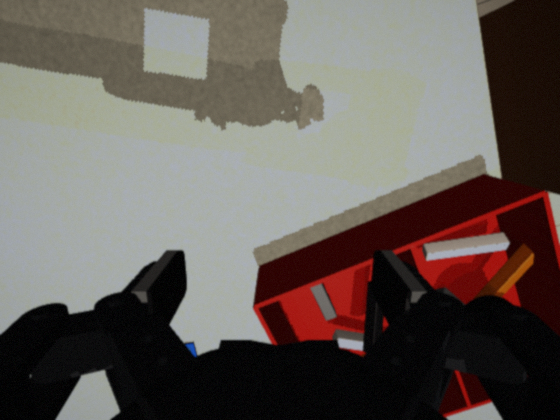

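```bash
cat > h.py <<'E'
import numpy as np, cv2, glob
from scipy.spatial.transform import Rotation as R
from plant import manip
def rot(q): return R.from_quat([q[1],q[2],q[3],q[0]])
def ray(f,u,v):
    K=f['intrinsics']; d=np.array([(u-K[0,2])/K[0,0],-(v-K[1,2])/K[1,1],-1.]); return rot(f['orientation']).apply(d)
def pix2z(f,u,v,z):
    d=ray(f,u,v); p=np.array(f['position']); return p+d*(z-p[2])/d[2]
def proj(f,P):
    c=rot(f['orientation']).inv().apply(np.array(P)-f['position']); K=f['intrinsics']
    return np.array([K[0,2]-K[0,0]*c[...,0]/c[...,2],K[1,2]+K[1,1]*c[...,1]/c[...,2]]).T
def crop(f,u0,u1,v0,v1,k,name):
    im=f['img'][v0:v1,u0:u1,::-1]; cv2.imwrite(name,cv2.resize(im,None,fx=k,fy=k,interpolation=cv2.INTER_CUBIC))
E
python3 - <<'E'
from h import *
import pickle
f=manip.grab_frame('top'); g=manip.grab_frame('scene'); pickle.dump((f,g),open('f0.pkl','wb'))
crop(f,100,180,230,300,8,'pics/t_clip.png'); crop(f,355,435,215,265,8,'pics/t_fork.png'); crop(f,240,340,130,290,4,'pics/t_rover.png')
crop(g,155,225,205,255,8,'pics/s_fork.png'); crop(g,350,420,160,210,8,'pics/s_clip.png'); crop(g,245,330,160,285,5,'pics/s_rover.png')
print(pix2z(f,136,267,.0065),pix2z(f,286,212,.176),pix2z(f,395,238,.052))
E
```

```text
[0.43197859 0.32940833 0.0065    ] [ 0.53936696 -0.03529499  0.176     ] [ 0.49043649 -0.29749942  0.052     ]
```

View pics/t_clip.png

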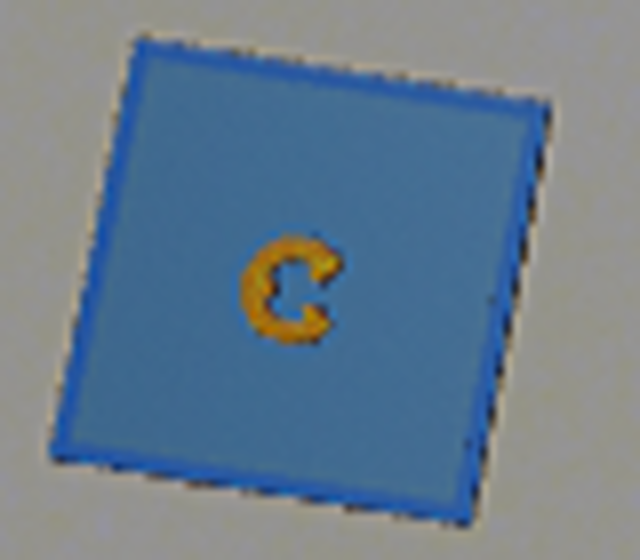

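View pics/t_fork.png

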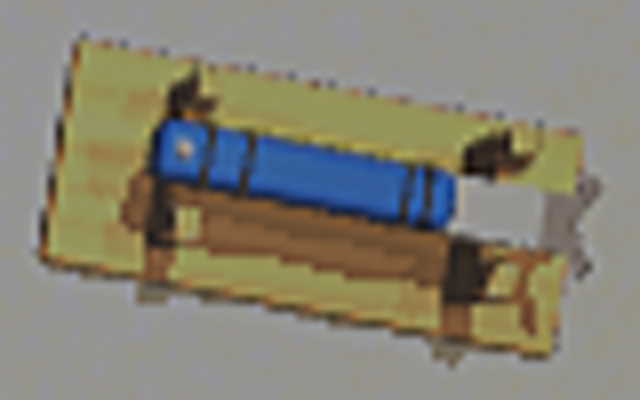

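View pics/t_rover.png

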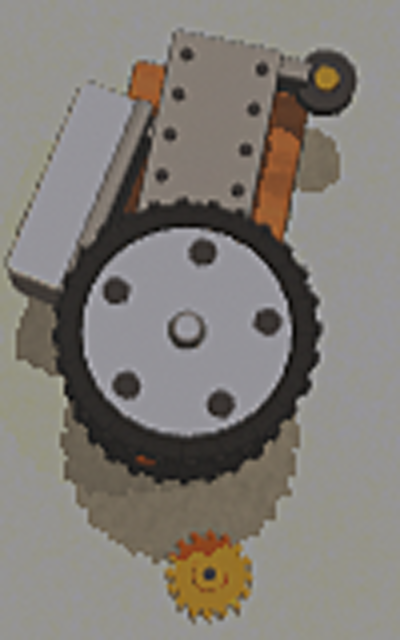

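View pics/s_fork.png

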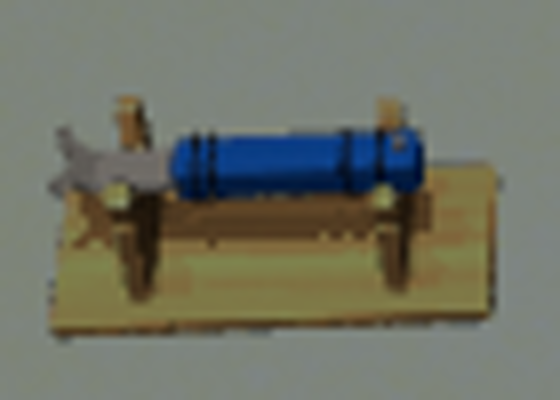

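```bash
python3 - <<'E'
from h import *
import pickle
f,g=pickle.load(open('f0.pkl','rb'))
def ang(a,b): d=b-a; return np.degrees(np.arctan2(d[1],d[0]))
for nm,c,(u0,u1,v0,v1) in (('top',f,(105,168,235,296)),('scene',g,(360,408,170,202))):
    hsv=cv2.cvtColor(c['img'],cv2.COLOR_RGB2HSV); m=cv2.inRange(hsv,(8,120,60),(28,255,255))
    M=np.zeros_like(m); M[v0:v1,u0:u1]=m[v0:v1,u0:u1]
    # clip: map pixels to plane
    ys,xs=np.nonzero(M); P=np.array([pix2z(c,x,y,.008)[:2] for x,y in zip(xs,ys)]).astype(np.float32)*1000
    (cc,r)=cv2.minEnclosingCircle(P); mean=P.mean(0); d=np.array(cc)-mean
    print(nm,'clip n',len(P),'cen',cc,'r',r,'mouth ang',np.degrees(np.arctan2(d[1],d[0])),np.linalg.norm(d))
# mat corners top
q=[(100+a/8,230+b/8) for a,b in ((140,38),(552,100),(470,525),(52,460))]
C=[pix2z(f,*p,.004)[:2] for p in q]; print('mat',np.mean(C,0),[np.linalg.norm(C[i]-C[i-1]) for i in range(4)],ang(C[0],C[1]),ang(C[3],C[2]))
# fork: handle axis ends on top face z~.061
a=pix2z(f,355+158/8,215+153/8,.061);b=pix2z(f,355+455/8,215+199/8,.061); print('handle rear',a,'front',b,np.linalg.norm(a-b),ang(a,b), 'grip',a+(b-a)*63/90)
# rest base
q=[(355+a/8,215+b/8) for a,b in ((80,38),(580,133),(552,357),(42,262))]
C=[pix2z(f,*p,.006)[:2] for p in q]; print('rest',np.mean(C,0),[np.linalg.norm(C[i]-C[i-1]) for i in range(4)],ang(C[0],C[1]),ang(C[3],C[2]))
# scene handle
print('scene handle', pix2z(g,155+423/8,205+150/8,.057),pix2z(g,155+175/8,205+165/8,.057))
# axle head top z=.1915
print('axle',pix2z(f,240+186/4,130+327/4,.1915))
E
```

```text
top clip n 77 cen (434.5025939941406, 328.8046875) r 15.7881498336792 mouth ang -98.54097576571715 2.1762651187097957
scene clip n 43 cen (437.3360290527344, 327.41961669921875) r 17.16797637939453 mouth ang -79.79281577618914 1.157789203422935
mat [0.43714048 0.3254084 ] [np.float64(0.13026401207174598), np.float64(0.1288326449443362), np.float64(0.1307377535419545), np.float64(0.12885507363356838)] -99.32276466632436 -99.53353159962603
handle rear [ 0.49952776 -0.24768807  0.061     ] front [ 0.48467121 -0.33535255  0.061     ] 0.08891444329544364 -99.61855778079088 grip [ 0.48912818 -0.30905321  0.061     ]
rest [ 0.49037466 -0.30575617] [np.float64(0.07090211882964143), np.float64(0.15756125227831172), np.float64(0.07019614701354868), np.float64(0.1593209247493073)] -101.61559229598691 -101.35511152352737
scene handle [ 0.50669027 -0.24536346  0.057     ] [ 0.49145558 -0.33279278  0.057     ]
axle [ 0.53774948 -0.03602863  0.1915    ]
```

View pics/s_rover.png

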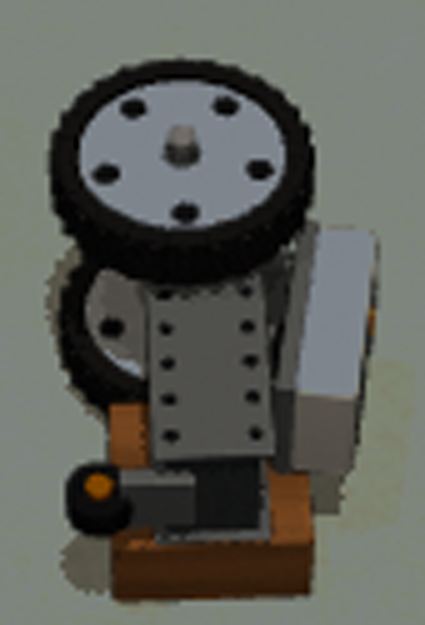

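```bash
cat >> h.py <<'E'
def yaw():
    x=rot(manip.state()['tool_rot']).apply([1,0,0]); return np.degrees(np.arctan2(x[1],x[0]))
def go(x,y,z,yw=None):
    s=manip.state(); d=rot(s['tool_rot']).inv().apply(np.array([x,y,z])-s['tool_pos'])*100
    t=0 if yw is None else ((yaw()-yw+180)%360-180)/6
    print('t',round(s['time'],2),'tcp',np.round(s['tool_pos'],4),'yaw',round(yaw(),2),'F',np.round(s['contact_force'],1),'w',round(s['gripper_width'],3))
    print('shift cm',np.round(d,2),'per 10',np.round(d/10,3),'turn',round(t,2))
E
python3 -c "
from h import *
go(.434,.328,.13,-12)"
```

```text
t 0.25 tcp [0.1963 0.593  0.2307] yaw 71.68 F [-0.2 -0.4  0.1] w 0.998
shift cm [-17.68  30.9   10.08] per 10 [-1.768  3.09   1.008] turn 13.95
```

```bash
python3 -m crank '[[-1.77,3.09,1,0],[-1.77,3.09,1,0],[-1.77,3.09,1,0],[-1.77,3.09,1,0],[-1.77,3.09,1,0],[-1.77,3.09,1,0],[-1.77,3.09,1,0],[-1.77,3.09,1,0],[-1.77,3.09,1,0],[-1.77,3.09,1,0]]' 0.55
python3 -m crank '[[0,0,0,1.16],[0,0,0,1.16],[0,0,0,1.16],[0,0,0,1.16],[0,0,0,1.16],[0,0,0,1.16],[0,0,0,1.16],[0,0,0,1.16],[0,0,0,1.16],[0,0,0,1.16]]'
python3 -m crank '[[0,0,0,1.16],[0,0,0,1.16],[0,0,0,0],[0,0,0,0]]'
python3 -c "
from h import *
go(.434,.328,.08,-12)
f=manip.grab_frame('wrist'); cv2.imwrite('pics/w1.png',f['img'][:,:,::-1])
print(proj(f,[[.434,.328,.0065]]))
f=manip.grab_frame('top'); crop(f,90,190,220,320,6,'pics/t1.png')"
```

```text
time: 1.08
tool_pos: [0.435, 0.3267, 0.131]
tool_rot: [0.0, 0.811, 0.586, 0.0]
contact_force: [-0.4, -0.2, 0.4]
gripper_width: 0.547
time: 1.92
tool_pos: [0.4341, 0.3281, 0.1312]
tool_rot: [0.0, 1.0, 0.015, -0.0]
contact_force: [-0.7, 0.4, 0.3]
gripper_width: 0.555
time: 2.25
tool_pos: [0.4341, 0.3281, 0.1312]
tool_rot: [0.0, 0.995, -0.102, -0.0]
contact_force: [0.8, -0.1, 0.2]
gripper_width: 0.549
t 2.25 tcp [0.4341 0.3281 0.1312] yaw -11.67 F [ 0.8 -0.1  0.2] w 0.549
shift cm [-0.01  0.01  5.12] per 10 [-0.001  0.001  0.512] turn 0.05
[[277.73745459 193.88346367]]
```

View pics/w1.png

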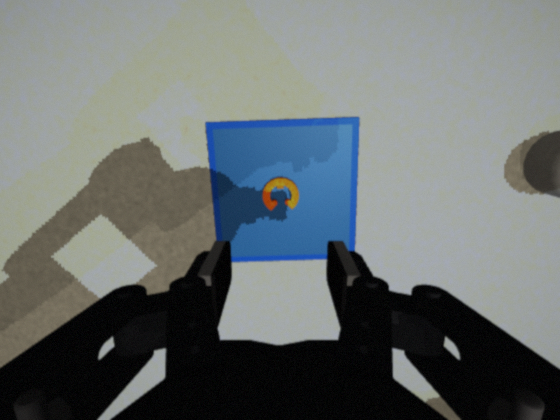

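```bash
python3 - <<'E'
from h import *
f=manip.grab_frame('wrist'); crop(f,230,330,150,240,7,'pics/w1c.png')
hsv=cv2.cvtColor(f['img'],cv2.COLOR_RGB2HSV); m=cv2.inRange(hsv,(4,110,60),(28,255,255)); m[:150]=0;m[240:]=0;m[:,:230]=0;m[:,330:]=0
ys,xs=np.nonzero(m); P=np.array([pix2z(f,x,y,.008)[:2] for x,y in zip(xs,ys)]).astype(np.float32)*1000
cc,r=cv2.minEnclosingCircle(P); d=np.array(cc)-P.mean(0); print(len(P),cc,r,np.degrees(np.arctan2(d[1],d[0])))
E
```

```text
587 (435.8025207519531, 326.7839050292969) 16.006338119506836 -100.39770436020972
```

View pics/w1c.png

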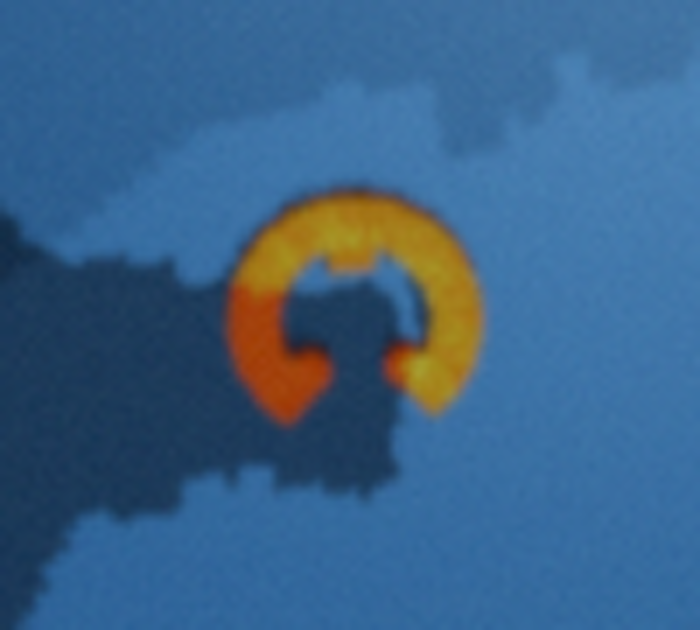

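```bash
python3 -m crank '[[0,0,0,-0.45],[0,0,0,0]]'
python3 -c "
from h import *
go(.4358,.3268,.014)"
```

```text
time: 2.57
tool_pos: [0.4341, 0.3281, 0.1313]
tool_rot: [0.0, 0.997, -0.079, -0.0]
contact_force: [0.4, -0.3, 0.0]
gripper_width: 0.548
t 2.57 tcp [0.4341 0.3281 0.1313] yaw -9.03 F [ 0.4 -0.3  0. ] w 0.548
shift cm [ 0.18  0.1  11.73] per 10 [0.018 0.01  1.173] turn 0
```

```bash
python3 -m crank '[[0.18,0.1,2.0,0],[0,0,2,0],[0,0,2,0],[0,0,2,0],[0,0,2,0],[0,0,1.2,0],[0,0,0.53,0],[0,0,0,0]]'
python3 -c "
from h import *
go(.4358,.3268,.014)
f=manip.grab_frame('wrist'); cv2.imwrite('pics/w2.png',f['img'][:,:,::-1])
f=manip.grab_frame('scene'); crop(f,330,450,130,220,6,'pics/s2.png')"
```

```text
time: 3.23
tool_pos: [0.4349, 0.3264, 0.0127]
tool_rot: [0.001, 0.997, -0.08, -0.001]
contact_force: [-0.8, -0.5, -0.7]
gripper_width: 0.551
t 3.23 tcp [0.4349 0.3264 0.0127] yaw -9.15 F [-0.8 -0.5 -0.7] w 0.551
shift cm [ 0.08 -0.06 -0.13] per 10 [ 0.008 -0.006 -0.013] turn 0
```

View pics/w2.png

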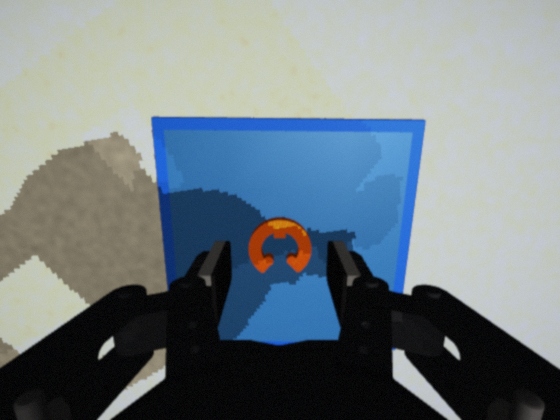

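View pics/s2.png

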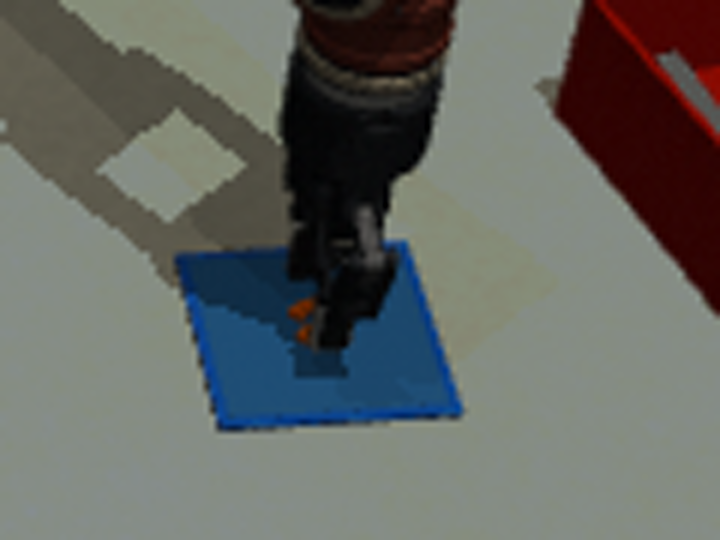

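```bash
python3 -m crank '[[0,0,0.3,0],[0,0,0.1,0],[0,0,0,0],[0,0,0,0]]' 0.45
python3 -m crank '[[0,0,0.15,0],[0,0,0,0]]'
python3 -m crank '[[0,0,0.15,0],[0,0,0,0]]'
```

```text
time: 3.67
tool_pos: [0.4361, 0.327, 0.0105]
tool_rot: [-0.0, 0.997, -0.08, 0.0]
contact_force: [-0.3, -0.1, -0.3]
gripper_width: 0.447
time: 3.83
tool_pos: [0.4358, 0.3269, 0.0085]
tool_rot: [-0.0, 0.997, -0.08, 0.0]
contact_force: [0.9, 0.1, 0.1]
gripper_width: 0.455
time: 4.0
tool_pos: [0.4356, 0.3268, 0.0067]
tool_rot: [0.0, 0.997, -0.08, -0.0]
contact_force: [0.2, -0.5, 0.0]
gripper_width: 0.449
```

```bash
python3 -m crank '[[0,0,0.15,0],[0,0,0,0]]'
python3 -m crank '[[0,0,0.15,0],[0,0,0,0]]'
python3 -m crank '[[0,0,0.1,0],[0,0,0,0]]'
```

```text
time: 4.17
tool_pos: [0.4356, 0.3268, 0.0052]
tool_rot: [0.0, 0.997, -0.08, -0.0]
contact_force: [0.9, -0.6, -0.1]
gripper_width: 0.45
time: 4.33
tool_pos: [0.4356, 0.3267, 0.0037]
tool_rot: [0.0, 0.997, -0.08, -0.0]
contact_force: [-0.1, 0.4, 0.2]
gripper_width: 0.449
time: 4.5
tool_pos: [0.4357, 0.3268, 0.0028]
tool_rot: [0.0, 0.997, -0.08, -0.0]
contact_force: [-0.1, -0.5, -0.2]
gripper_width: 0.452
```

```bash
python3 -m crank '[[0,0,0.1,0],[0,0,0,0]]'
python3 -m crank '[[0,0,0.1,0],[0,0,0,0]]'
python3 -m crank '[[0,0,0.1,0],[0,0,0,0]]'
```

```text
time: 4.67
tool_pos: [0.4358, 0.3269, 0.0027]
tool_rot: [0.0, 0.997, -0.08, -0.0]
contact_force: [-2.0, -2.0, 5.3]
gripper_width: 0.45
time: 4.83
tool_pos: [0.4358, 0.3269, 0.0027]
tool_rot: [0.0, 0.997, -0.08, -0.001]
contact_force: [-5.8, -3.0, 12.0]
gripper_width: 0.454
time: 5.0
tool_pos: [0.4359, 0.3269, 0.0027]
tool_rot: [0.001, 0.997, -0.08, -0.001]
contact_force: [-7.9, -5.6, 18.7]
gripper_width: 0.45
```

```bash
python3 -m crank '[[0,0,-0.35,0],[0,0,0,0]]'
python3 -m crank '[[0,0,0,0],[0,0,0,0],[0,0,0,0],[0,0,0,0],[0,0,0,0]]' 0.2
```

```text
time: 5.17
tool_pos: [0.4365, 0.3273, 0.0045]
tool_rot: [-0.001, 0.997, -0.08, 0.001]
contact_force: [0.8, 0.4, -0.9]
gripper_width: 0.452
time: 5.58
tool_pos: [0.4363, 0.3272, 0.0044]
tool_rot: [-0.0, 0.997, -0.08, 0.0]
contact_force: [-1.5, -1.5, 6.9]
gripper_width: 0.333
```

```bash
python3 -m crank '[[0,0,-0.5,0],[0,0,-1.5,0],[0,0,-3,0],[0,0,-3,0],[0,0,0,0]]'
python3 -c "
from h import *
go(.537,-.036,.24,-9)
f=manip.grab_frame('wrist'); crop(f,180,380,180,330,4,'pics/w3.png')"
```

```text
time: 6.0
tool_pos: [0.4394, 0.3289, 0.0899]
tool_rot: [-0.003, 0.997, -0.08, 0.004]
contact_force: [1.2, 0.7, 1.4]
gripper_width: 0.332
t 6.0 tcp [0.4394 0.3289 0.0899] yaw -9.14 F [1.2 0.7 1.4] w 0.332
shift cm [ 15.56  34.38 -15.11] per 10 [ 1.556  3.438 -1.511] turn -0.02
```

View pics/w3.png

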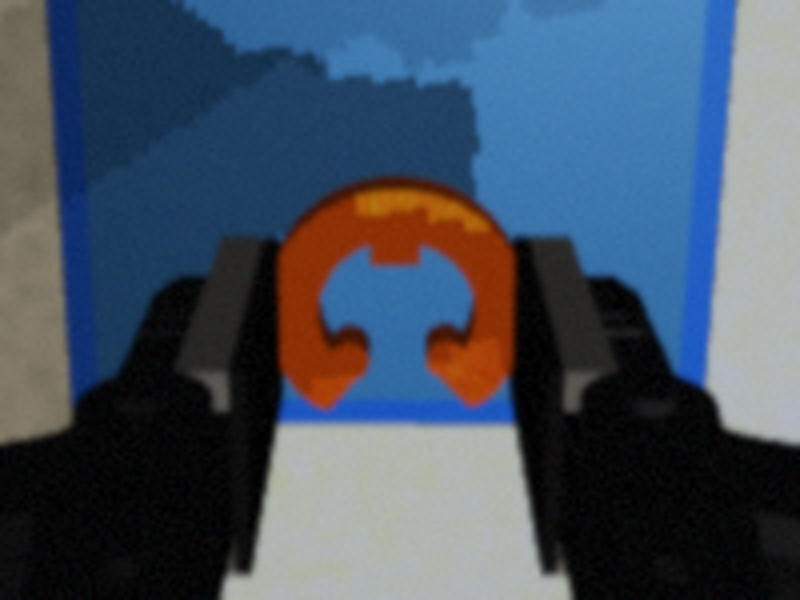

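```bash
python3 - <<'E'
from h import *
import pickle
f,g=pickle.load(open('f0.pkl','rb'))
print(pix2z(g,281.4,185.6,.1915),pix2z(f,286.5,211.75,.1915))
# disc ellipse fits, bright grey low sat
for n,c,(u,v),r in (('top',f,(286,212),30),('scene',g,(281,191),27)):
    hsv=cv2.cvtColor(c['img'],cv2.COLOR_RGB2HSV); m=cv2.inRange(hsv,(0,0,95),(180,80,255)); 
    M=np.zeros_like(m); cv2.circle(M,(u,v),r,255,-1); m&=M
    k,l,st,ce=cv2.connectedComponentsWithStats(m); i=1+np.argmax(st[1:,4]); cn=max(cv2.findContours((l==i).astype('uint8'),0,1)[0],key=len)
    h=cv2.convexHull(cn)[:,0].astype(float); P=np.array([pix2z(c,a,b,.176)[:2] for a,b in h]).astype(np.float32)*1000
    print(n,st[i],cv2.minEnclosingCircle(P))
E
```

```text
[ 0.53751388 -0.0343601   0.1915    ] [ 0.53774948 -0.03602863  0.1915    ]
top [ 261  187   52   52 1930] ((538.8538818359375, -35.51651382446289), 56.9335823059082)
scene [261 176  41  30 808] ((540.1314697265625, -36.3995246887207), 56.279483795166016)
```

```bash
python3 -m crank '[[0,0,-3.8,0],[0,0,-3.8,0],[0,0,-3.8,0],[0,0,-3.8,0],[0,0,0,0]]'
python3 -c "
from h import *
go(.542,-.009,.24,-9)"
```

```text
time: 6.47
tool_pos: [0.439, 0.3287, 0.244]
tool_rot: [-0.004, 0.997, -0.08, 0.006]
contact_force: [1.1, 0.3, 1.9]
gripper_width: 0.325
t 6.47 tcp [0.439  0.3287 0.244 ] yaw -9.14 F [1.1 0.3 1.9] w 0.325
shift cm [15.53 31.71  0.3 ] per 10 [1.553 3.171 0.03 ] turn -0.02
```

```bash
python3 -m crank '[[1.5,3.15,0,0],[1.55,3.15,0,0],[1.55,3.15,0,0],[1.55,3.15,0,0],[1.55,3.15,0,0],[1.55,3.15,0,0],[1.55,3.15,0,0],[1.55,3.15,0,0],[1.55,3.15,0,0],[1.55,3.15,0,0]]'
python3 -m crank '[[0,0,2,0],[0,0,0,0],[0,0,0,0]]'
python3 -c "
from h import *
go(.542,-.009,.2,-9)
f=manip.grab_frame('wrist'); cv2.imwrite('pics/w4.png',f['img'][:,:,::-1])
print(proj(f,[[.538,-.0355,.1915],[.538,-.0355,.176]]))
f=manip.grab_frame('scene'); crop(f,230,330,110,220,6,'pics/s4.png')"
```

```text
time: 7.3
tool_pos: [0.5379, -0.0104, 0.2335]
tool_rot: [-0.0, 0.997, -0.08, -0.001]
contact_force: [1.3, 0.8, -0.8]
gripper_width: 0.329
time: 7.55
tool_pos: [0.5367, -0.0086, 0.2125]
tool_rot: [-0.0, 0.997, -0.08, -0.003]
contact_force: [-0.1, 0.3, 0.1]
gripper_width: 0.333
t 7.55 tcp [ 0.5367 -0.0086  0.2125] yaw -9.18 F [-0.1  0.3  0.1] w 0.333
shift cm [ 0.53 -0.04  1.25] per 10 [ 0.053 -0.004  0.125] turn -0.03
[[287.06938006 279.88937417]
 [286.58264169 267.49880614]]
```

View pics/w4.png

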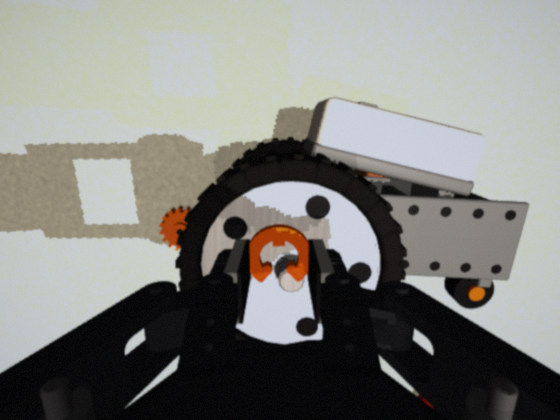

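View pics/s4.png

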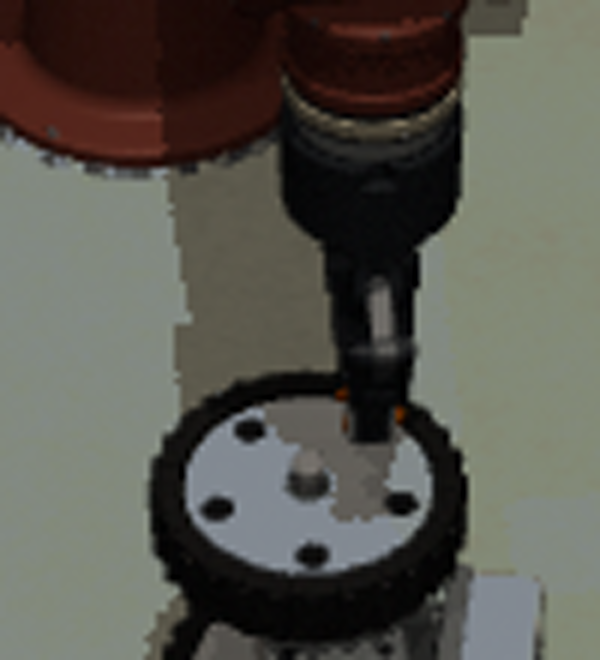

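```bash
python3 - <<'E'
from h import *
f=manip.grab_frame('wrist'); crop(f,220,350,210,310,6,'pics/w4c.png')
s=manip.state(); r=rot(s['tool_rot'])
for n,u,v,z in (('clip',279.5,254,.2145),('head',290.5,283,.1915),('headproj tcp',*proj(f,[s['tool_pos']])[0],s['tool_pos'][2])):
    p=pix2z(f,u,v,z); print(n,p,r.inv().apply(p-s['tool_pos'])*1000)
hsv=cv2.cvtColor(f['img'],cv2.COLOR_RGB2HSV); m=cv2.inRange(hsv,(2,150,60),(28,255,255)); m[:210]=0;m[300:]=0;m[:,:240]=0;m[:,320:]=0
ys,xs=np.nonzero(m); P=np.array([pix2z(f,x,y,.217)[:2] for x,y in zip(xs,ys)]).astype(np.float32)*1000
print(cv2.minEnclosingCircle(P),xs.min(),xs.max(),ys.min(),ys.max())
E
```

```text
clip [ 0.53895945 -0.00844916  0.2145    ] [0.84510737 0.5228327  1.21545411]
head [ 0.54084196 -0.0385544   0.1915    ] [ 7.44197869 29.95862022 24.21295506]
headproj tcp [ 0.53820707 -0.00779989  0.21571542] [-1.50228791e-15 -9.42196438e-15  8.63983349e-19]
((538.414794921875, -8.649983406066895), 16.776155471801758) 249 308 225 281
```

View pics/w4c.png

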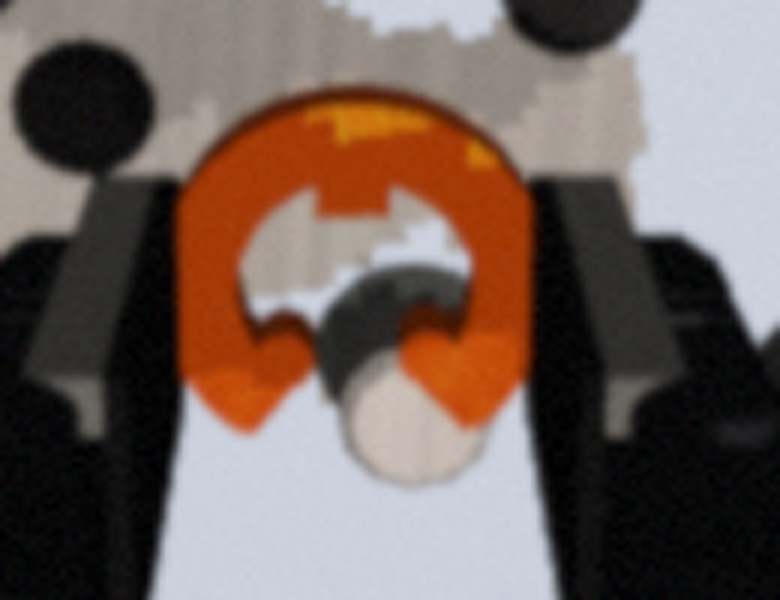

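```bash
python3 -m crank '[[0.6,-0.05,1,0],[0,0,0,0],[0,0,0,0]]'
python3 - <<'E'
from h import *
go(.542,-.009,.19,-9)
f=manip.grab_frame('wrist'); crop(f,220,350,210,310,6,'pics/w5c.png')
s=manip.state(); go(.542,-.009,.19,-9)
r=rot(s['tool_rot']); print(s['tool_rot'])
E
```

```text
time: 7.95
tool_pos: [0.5441, -0.0085, 0.2048]
tool_rot: [-0.0, 0.997, -0.079, -0.001]
contact_force: [-0.2, 0.3, -0.3]
gripper_width: 0.329
t 7.95 tcp [ 0.5441 -0.0085  0.2048] yaw -9.08 F [-0.2  0.3 -0.3] w 0.329
shift cm [-0.19  0.08  1.48] per 10 [-0.019  0.008  0.148] turn -0.01
t 8.0 tcp [ 0.5442 -0.0087  0.2052] yaw -9.1 F [ 0.2 -0.7 -0. ] w 0.33
shift cm [-0.21  0.07  1.52] per 10 [-0.021  0.007  0.152] turn -0.02
[-3.04726026e-05  9.96851227e-01 -7.92938008e-02 -3.50612561e-04]
```

View pics/w5c.png

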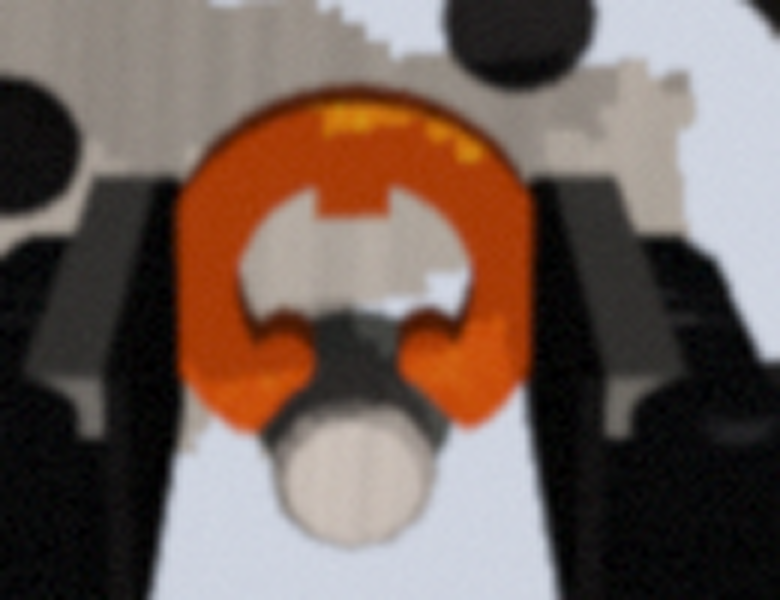

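```bash
python3 - <<'E'
from h import *
f=manip.grab_frame('wrist'); s=manip.state(); r=rot(s['tool_rot'])
for n,u,v,z in (('clip',279.5,254,s['tool_pos'][2]+.0045),('head',279.2,288.7,.1915)):
    p=pix2z(f,u,v,z); print(n,p,r.inv().apply(p-s['tool_pos'])*1000)
hsv=cv2.cvtColor(f['img'],cv2.COLOR_RGB2HSV); m=cv2.inRange(hsv,(2,150,60),(28,255,255)); m[:210]=0;m[300:]=0;m[:,:240]=0;m[:,320:]=0
ys,xs=np.nonzero(m); 
for y in (ys.min(),ys.max()):
  print(r.inv().apply(pix2z(f,279,y,s['tool_pos'][2]+.0045)-s['tool_pos'])*1000)
print(s['tool_pos'])
E
```

```text
clip [ 0.54564712 -0.00680521  0.20998376] [ 1.02293775 -2.20285281 -4.50018549]
head [ 0.54082529 -0.0362482   0.1915    ] [ 0.92536276 27.63187524 13.98409906]
[  0.76753466 -16.96751094  -4.50040195]
[ 0.79711886 12.27754904 -4.49990444]
[ 0.54428771 -0.00881833  0.20548376]
```

```bash
python3 -m crank '[[0,0,1,0],[0,0,1,0],[0,0,0.5,0],[0,0,0,0],[0,0,0,0]]'
python3 -c "
from h import *
go(.542,-.009,.1775,-9)"
```

```text
time: 8.47
tool_pos: [0.5437, -0.0091, 0.1794]
tool_rot: [-0.0, 0.997, -0.08, -0.001]
contact_force: [0.2, 0.1, -0.9]
gripper_width: 0.332
t 8.47 tcp [ 0.5437 -0.0091  0.1794] yaw -9.15 F [ 0.2  0.1 -0.9] w 0.332
shift cm [-0.17  0.01  0.19] per 10 [-0.017  0.001  0.019] turn -0.02
```

```bash
python3 -m crank '[[0,0,0.1,0],[0,0,0,0]]'
python3 -m crank '[[0,0.3,0,0],[0,0.3,0,0],[0,0.3,0,0],[0,0.25,0,0],[0,0,0,0]]'
python3 -c "
from h import *
go(.542,-.009,.1775,-9)
f=manip.grab_frame('wrist'); crop(f,200,360,190,320,5,'pics/w6c.png')
f=manip.grab_frame('scene'); crop(f,230,330,110,220,6,'pics/s6.png')"
```

```text
time: 8.63
tool_pos: [0.5445, -0.0092, 0.1798]
tool_rot: [0.0, 0.997, -0.08, 0.0]
contact_force: [-1.4, 0.9, 0.5]
gripper_width: 0.333
time: 9.05
tool_pos: [0.5424, -0.0211, 0.1796]
tool_rot: [0.0, 0.997, -0.08, 0.0]
contact_force: [-0.2, -0.3, 0.1]
gripper_width: 0.331
t 9.05 tcp [ 0.5424 -0.0211  0.1796] yaw -9.18 F [-0.2 -0.3  0.1] w 0.331
shift cm [-0.23 -1.19  0.21] per 10 [-0.023 -0.119  0.021] turn -0.03
```

View pics/w6c.png

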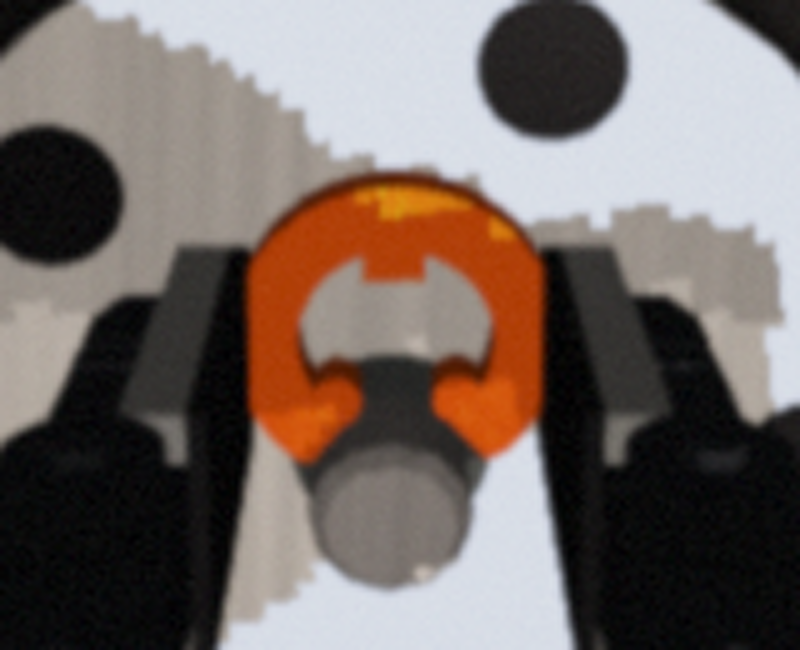

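View pics/s6.png

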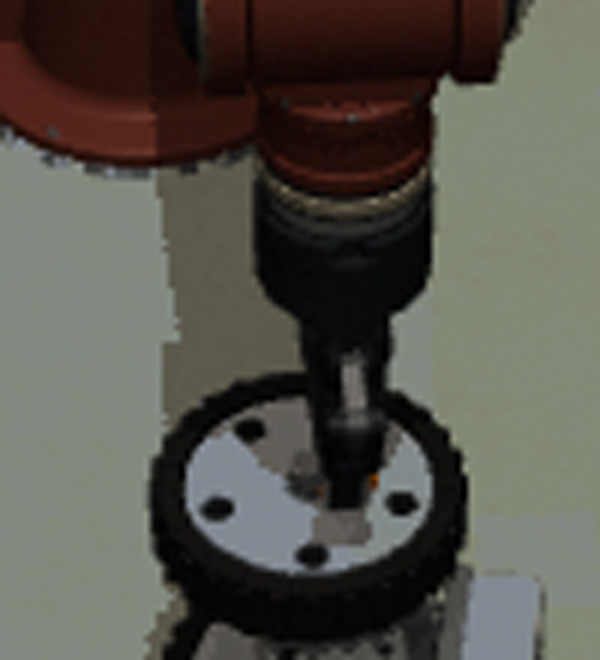

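```bash
python3 -m crank '[[0,0,0.15,0],[0,0,0,0]]'
python3 -m crank '[[0,0,0.15,0],[0,0,0,0]]'
python3 -m crank '[[0,0,0.1,0],[0,0,0,0]]'
```

```text
time: 9.32
tool_pos: [0.5423, -0.0204, 0.1777]
tool_rot: [-0.0, 0.997, -0.08, -0.0]
contact_force: [0.8, -0.0, -0.4]
gripper_width: 0.333
time: 9.48
tool_pos: [0.5425, -0.0204, 0.1765]
tool_rot: [-0.0, 0.997, -0.08, 0.0]
contact_force: [-0.2, -0.3, 0.1]
gripper_width: 0.329
time: 9.65
tool_pos: [0.5426, -0.0204, 0.1764]
tool_rot: [0.0, 0.997, -0.08, 0.0]
contact_force: [-2.8, 0.9, 5.2]
gripper_width: 0.337
```

Contact at the expected height; open gently and lift.

```bash
python3 -m crank '[[0,0,0,0],[0,0,0,0],[0,0,0,0],[0,0,0,0]]' 0.55
python3 -m crank '[[0,0,-0.5,0],[0,0,-1.5,0],[0,0,-3,0],[0,0,-3,0],[0,0,0,0]]'
python3 -c "
from h import *
go(.489,-.309,.24,-10)
f=manip.grab_frame('wrist'); crop(f,180,380,170,320,4,'pics/w7c.png')"
```

```text
time: 9.98
tool_pos: [0.5423, -0.0205, 0.1751]
tool_rot: [-0.0, 0.997, -0.08, -0.0]
contact_force: [-0.1, 1.2, 0.2]
gripper_width: 0.548
time: 10.4
tool_pos: [0.5455, -0.021, 0.2634]
tool_rot: [0.001, 0.997, -0.08, 0.006]
contact_force: [0.4, -0.3, 1.3]
gripper_width: 0.551
t 10.4 tcp [ 0.5455 -0.021   0.2634] yaw -9.14 F [ 0.4 -0.3  1.3] w 0.551
shift cm [-1.03 29.33  2.34] per 10 [-0.103  2.933  0.234] turn 0.14
```

View pics/w7c.png

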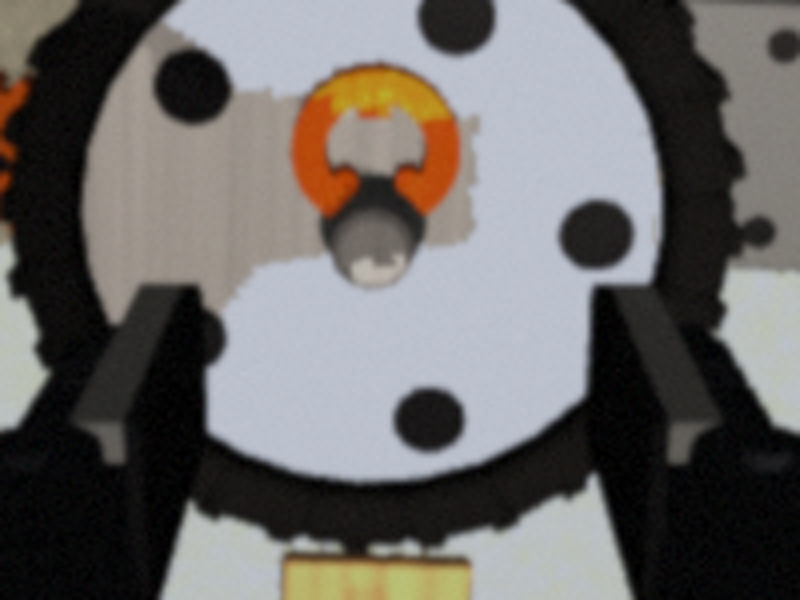

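```bash
python3 -m crank '[[-0.1,2.9,0.2,0],[-0.1,2.9,0.2,0],[-0.1,2.9,0.2,0],[-0.1,2.9,0.2,0],[-0.1,2.9,0.2,0],[-0.1,2.9,0.2,0],[-0.1,2.9,0.2,0],[-0.1,2.9,0.2,0],[-0.1,2.5,0.2,0],[-0.1,2,0.2,0]]' 0.6
python3 -m crank '[[0,0,3,0.1],[0,0,3,0],[0,0,3,0],[0,0,0,0],[0,0,0,0]]'
python3 -c "
from h import *
import pickle
go(.489,-.309,.24,-10)
f=manip.grab_frame('wrist'); cv2.imwrite('pics/w8.png',f['img'][:,:,::-1]); pickle.dump((f,manip.state()),open('f8.pkl','wb'))
print(proj(f,[[.489,-.309,.052]]))"
```

```text
time: 11.28
tool_pos: [0.4875, -0.294, 0.2343]
tool_rot: [-0.0, 0.997, -0.08, -0.001]
contact_force: [0.5, 0.0, -0.7]
gripper_width: 0.6
time: 11.7
tool_pos: [0.487, -0.2913, 0.1429]
tool_rot: [-0.002, 0.996, -0.085, -0.002]
contact_force: [0.9, 0.3, 0.1]
gripper_width: 0.601
t 11.7 tcp [ 0.487  -0.2913  0.1429] yaw -9.75 F [0.9 0.3 0.1] w 0.601
shift cm [ 0.45  1.69 -9.71] per 10 [ 0.045  0.169 -0.971] turn 0.04
[[284.58219165 225.26169703]]
```

View pics/w8.png

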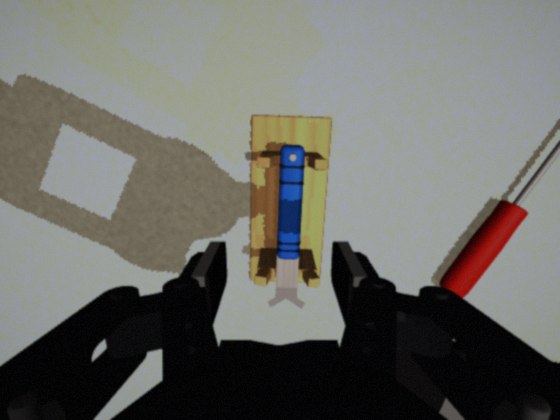

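```bash
python3 - <<'E'
from h import *
import pickle
f,s=pickle.load(open('f8.pkl','rb'))
crop(f,230,350,100,320,3,'pics/w8c.png')
a=pix2z(f,292,146.5,.061);b=pix2z(f,288.5,259,.061); d=b-a; print(a,b,np.linalg.norm(d),np.degrees(np.arctan2(d[1],d[0])),'grip',a+d*.7)
hsv=cv2.cvtColor(f['img'],cv2.COLOR_RGB2HSV); m=cv2.inRange(hsv,(100,150,40),(130,255,255)); m[:,:250]=0;m[:,340:]=0
ys,xs=np.nonzero(m); print(len(xs),xs.min(),xs.max(),ys.min(),ys.max())
for y in range(150,260,15): print(y,xs[ys==y].min(),xs[ys==y].max())
E
```

```text
[ 0.50436655 -0.24808433  0.061     ] [ 0.48784423 -0.33407979  0.061     ] 0.08756829312952093 -100.8757212146549 grip [ 0.49280093 -0.30828115  0.061     ]
2340 277 304 146 258
150 281 303
165 283 302
180 280 302
195 280 301
210 279 300
225 279 299
240 278 298
255 278 298
```

View pics/w8c.png

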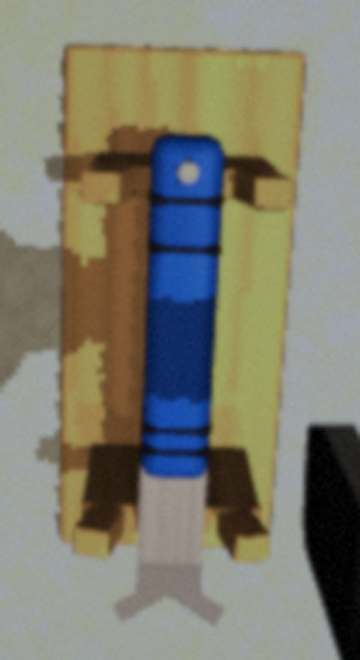

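```bash
python3 -m crank '[[0.75,1.6,2,0.15],[0,0,2,0],[0,0,2,0],[0,0,0,0],[0,0,0,0]]' 0.5
python3 -c "
from h import *
import pickle
go(.4918,-.308,.033,-10.7)
f=manip.grab_frame('wrist'); crop(f,200,370,150,330,4,'pics/w9.png')
f=manip.grab_frame('scene'); crop(f,140,260,160,260,6,'pics/s9.png')"
```

```text
time: 12.17
tool_pos: [0.4938, -0.3097, 0.0869]
tool_rot: [0.0, 0.996, -0.093, 0.0]
contact_force: [0.4, 0.3, 0.9]
gripper_width: 0.497
t 12.17 tcp [ 0.4938 -0.3097  0.0869] yaw -10.63 F [0.4 0.3 0.9] w 0.497
shift cm [-0.23 -0.13  5.39] per 10 [-0.023 -0.013  0.539] turn 0.01
```

View pics/w9.png

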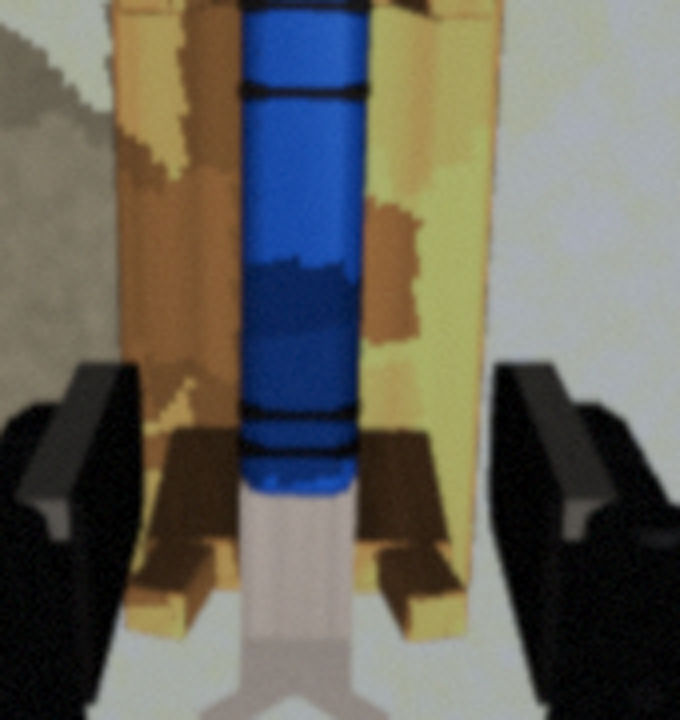

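View pics/s9.png

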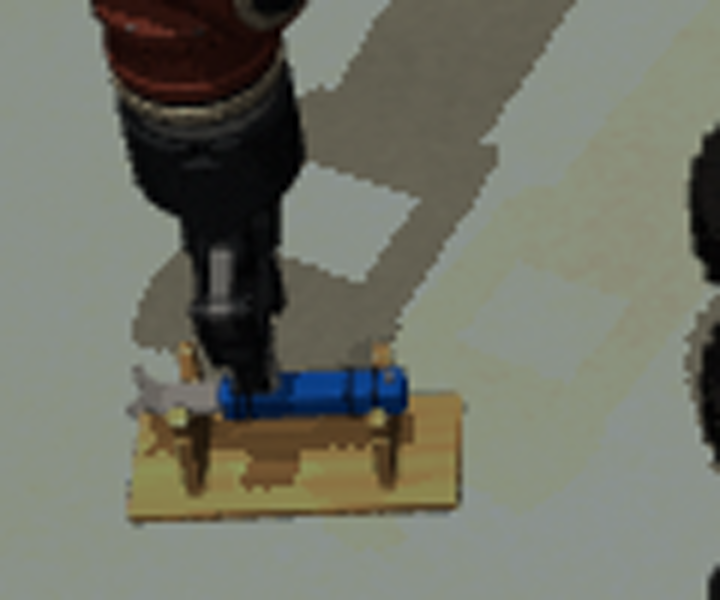

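```bash
python3 -m crank '[[-0.22,-0.13,1.5,0],[0,0,2,0],[0,0,1.5,0],[0,0,0.35,0],[0,0,0,0],[0,0,0,0]]'
python3 -c "
from h import *
import pickle
go(.4918,-.308,.033,-10.7)
f=manip.grab_frame('wrist'); crop(f,200,370,100,330,3,'pics/w10.png')
f=manip.grab_frame('scene'); crop(f,140,260,160,260,6,'pics/s10.png')"
```

```text
time: 12.77
tool_pos: [0.4924, -0.3085, 0.0339]
tool_rot: [0.001, 0.996, -0.093, 0.001]
contact_force: [-0.4, -0.3, -0.4]
gripper_width: 0.5
t 12.77 tcp [ 0.4924 -0.3085  0.0339] yaw -10.63 F [-0.4 -0.3 -0.4] w 0.5
shift cm [-0.07 -0.04  0.09] per 10 [-0.007 -0.004  0.009] turn 0.01
```

View pics/w10.png

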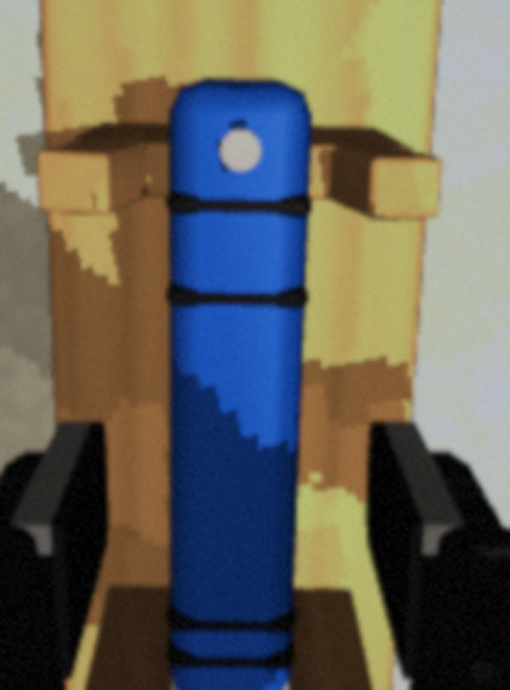

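View pics/s10.png

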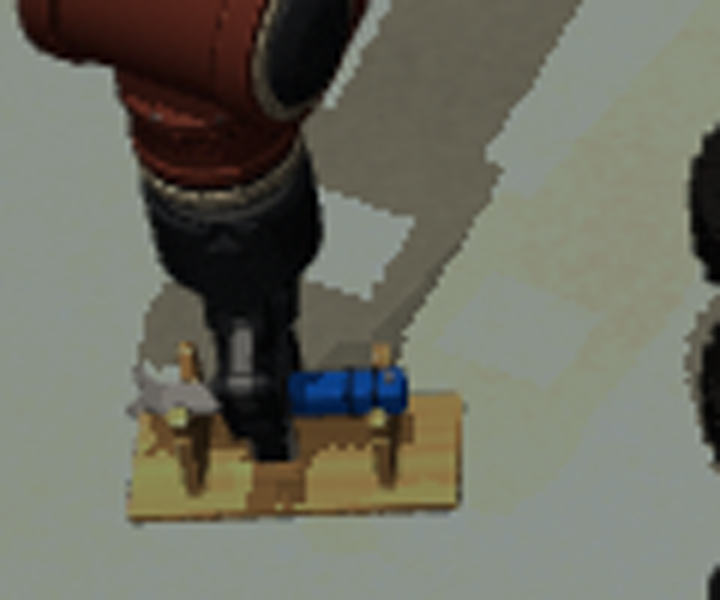

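```bash
python3 -m crank '[[0,0,0,0],[0,0,0,0],[0,0,0,0],[0,0,0,0],[0,0,0,0]]' 0
python3 -c "
from h import *
go(.4918,-.308,.083)"
python3 -m crank '[[0,0,-0.5,0],[0,0,-1.5,0],[0,0,-2,0],[0,0,-2,0],[0,0,-2,0],[0,0,0,0],[0,0,0,0]]'
python3 -c "
from h import *
import pickle
go(.4918,-.308,.033,-10.7)
f=manip.grab_frame('wrist'); crop(f,180,380,80,380,2,'pics/w11.png')
f=manip.grab_frame('scene'); crop(f,140,260,130,260,5,'pics/s11.png')"
```

```text
time: 13.28
tool_pos: [0.4921, -0.3083, 0.0333]
tool_rot: [0.001, 0.996, -0.093, 0.001]
contact_force: [0.2, 0.2, 5.5]
gripper_width: 0.196
t 13.28 tcp [ 0.4921 -0.3083  0.0333] yaw -10.64 F [0.2 0.2 5.5] w 0.196
shift cm [-0.02 -0.02 -4.97] per 10 [-0.002 -0.002 -0.497] turn 0
time: 13.87
tool_pos: [0.4917, -0.3081, 0.1127]
tool_rot: [0.001, 0.996, -0.093, 0.001]
contact_force: [-0.1, -0.7, -2.0]
gripper_width: 0.205
t 13.87 tcp [ 0.4917 -0.3081  0.1127] yaw -10.64 F [-0.1 -0.7 -2. ] w 0.205
shift cm [-0.01 -0.02  7.97] per 10 [-0.001 -0.002  0.797] turn 0.01
```

View pics/w11.png

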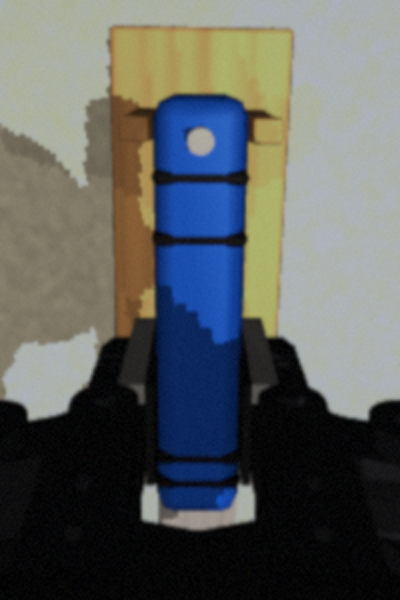

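View pics/s11.png

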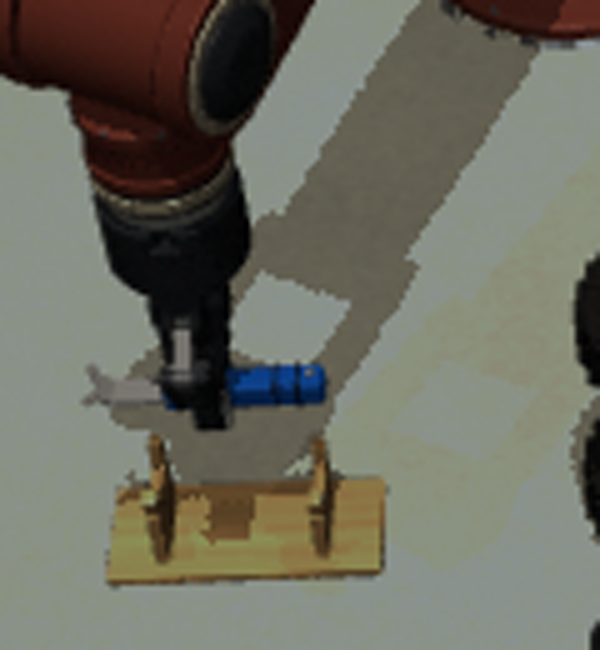

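```bash
python3 -m crank '[[-0.5,2,0,0],[-0.5,2.5,0,0],[-0.5,2.4,0,0],[-0.5,2,0,0],[0,0,2,0],[0,0,2,0],[0,0,0.8,0],[0,0,0,0],[0,0,0,0]]'
python3 -c "
from h import *
s=manip.state(); d=rot(s['tool_rot']).inv().apply(s['tool_pos']-np.array([.4922,-.3084,.0335])); print('rel rest mm',d*1000)
f=manip.grab_frame('scene'); crop(f,110,230,130,260,5,'pics/s12.png')"
```

```text
time: 14.72
tool_pos: [0.4545, -0.3905, 0.0624]
tool_rot: [-0.001, 0.996, -0.093, -0.001]
contact_force: [0.9, -0.4, -1.4]
gripper_width: 0.198
rel rest mm [-21.96277255  87.57743612 -29.02107138]
```

View pics/s12.png

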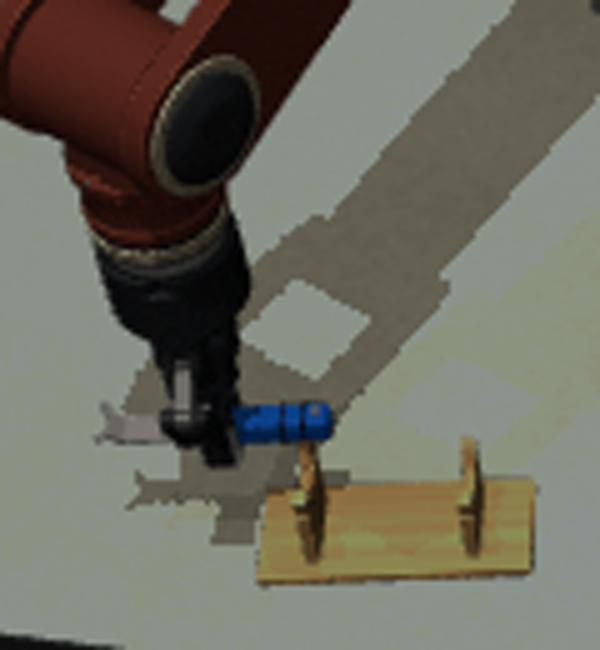

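```bash
python3 -m crank '[[0,0,0.4,0],[0,0,0.4,0],[0,0,0.2,0],[0,0,0,0]]'
python3 -m crank '[[0,0,0.3,0],[0,0,0.3,0],[0,0,0,0]]'
python3 -c "
from h import *
f=manip.grab_frame('scene'); crop(f,110,230,130,260,5,'pics/s13.png')"
```

```text
time: 15.1
tool_pos: [0.4562, -0.3923, 0.0559]
tool_rot: [0.001, 0.996, -0.093, 0.001]
contact_force: [-0.8, 0.8, 5.1]
gripper_width: 0.198
time: 15.35
tool_pos: [0.4566, -0.3933, 0.0515]
tool_rot: [0.002, 0.996, -0.093, 0.002]
contact_force: [-2.7, 0.8, 9.7]
gripper_width: 0.202
```

View pics/s13.png

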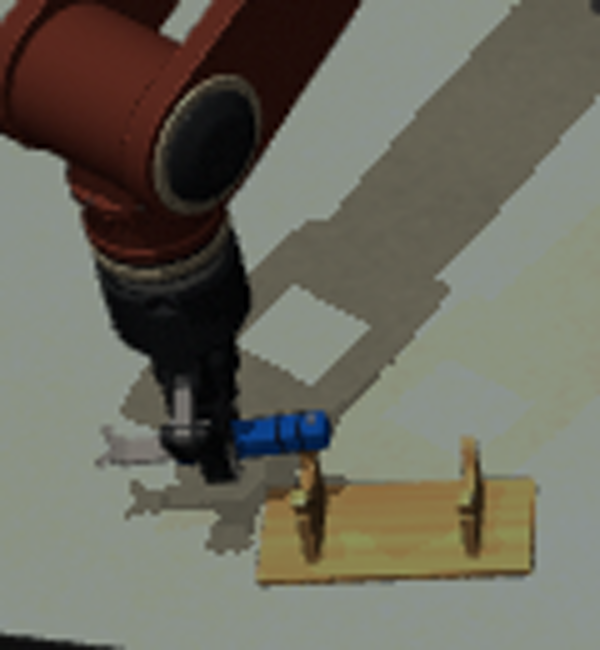

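```bash
python3 -m crank '[[0,0,0.3,0],[0,0,0.3,0],[0,0,0.3,0],[0,0,0.3,0],[0,0,0.3,0],[0,0,0,0]]'
python3 -m crank '[[0,0,0.3,0],[0,0,0.2,0],[0,0,0.2,0],[0,0,0,0]]'
python3 -c "
from h import *
f=manip.grab_frame('scene'); crop(f,110,230,130,260,5,'pics/s14.png')"
```

```text
time: 15.9
tool_pos: [0.4569, -0.3937, 0.0369]
tool_rot: [0.002, 0.996, -0.093, 0.002]
contact_force: [-2.8, -0.3, 11.1]
gripper_width: 0.202
time: 16.23
tool_pos: [0.458, -0.3947, 0.0308]
tool_rot: [0.003, 0.996, -0.093, 0.003]
contact_force: [-0.8, -3.1, 10.8]
gripper_width: 0.195
```

View pics/s14.png

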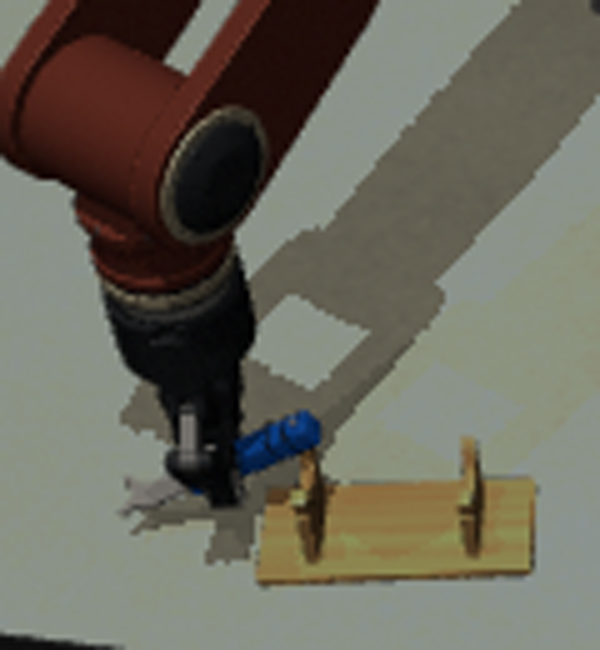

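```bash
cat >> h.py <<'E'
def forkpts(th,pts,s=None,off=(0,0,0)):
    s=s or manip.state(); r=rot(s['tool_rot']); g=np.array(s['tool_pos'])+r.apply(np.array([0,0,-.0185])+np.array(off)/1000)
    c,si=np.cos(np.radians(th)),np.sin(np.radians(th)); o=[]
    for a,y,b in pts:
        fx=a*c+b*si; fz=-a*si+b*c; o.append(g+r.apply(np.array([y,fx,-fz])/1000))
    return np.array(o)
E
python3 - <<'E'
from h import *
f=manip.grab_frame('scene'); print(manip.state()['tool_pos'])
hsv=cv2.cvtColor(f['img'],cv2.COLOR_RGB2HSV); m=cv2.inRange(hsv,(100,150,40),(130,255,255)); M=m*0; M[200:235,150:185]=m[200:235,150:185]
ys,xs=np.nonzero(M); print(len(xs),xs.mean(),ys.mean()); P=np.array([xs,ys]).T.astype(np.float32); print(cv2.minAreaRect(P),P.min(0),P.max(0), cv2.fitLine(P,2,0,.01,.01).ravel())
for th in (25,28,31,34,37):
    print(th,np.round(proj(f,forkpts(th,[(-63,0,0),(-63,0,9),(-30,0,0),(70,13,12),(70,-13,12)])),1).tolist())
E
```

```text
[ 0.45800961 -0.39478261  0.03079424]
119 164.96638655462183 217.99159663865547
((165.00515747070312, 217.88661193847656), (6.904354095458984, 17.768558502197266), 66.03751373291016) [157. 212.] [173. 224.] [  0.91054606  -0.41340765 164.96638    217.9916    ]
25 [[173.0, 215.9], [171.2, 214.0], [163.3, 219.5], [131.6, 231.4], [132.7, 224.6]]
28 [[172.3, 215.2], [170.4, 213.4], [163.0, 219.2], [132.2, 232.2], [133.3, 225.4]]
31 [[171.6, 214.6], [169.6, 212.9], [162.6, 218.9], [132.9, 232.9], [134.0, 226.1]]
34 [[170.8, 214.0], [168.6, 212.3], [162.3, 218.6], [133.6, 233.7], [134.7, 226.9]]
37 [[170.0, 213.4], [167.7, 211.8], [161.9, 218.3], [134.4, 234.4], [135.5, 227.6]]
```

```bash
python3 -m crank '[[0,0,0.3,0],[0,0,0.2,0],[0,0,0,0]]'
python3 - <<'E'
from h import *
f=manip.grab_frame('scene'); print(manip.state()['tool_pos'],manip.state()['contact_force'])
hsv=cv2.cvtColor(f['img'],cv2.COLOR_RGB2HSV); m=cv2.inRange(hsv,(100,150,40),(130,255,255)); M=m*0; M[200:235,150:185]=m[200:235,150:185]
ys,xs=np.nonzero(M); P=np.array([xs,ys]).T.astype(np.float32); l=cv2.fitLine(P,2,0,.01,.01).ravel(); print(l,l[1]/l[0])
for th in (28,31,34,37,40):
    p=proj(f,forkpts(th,[(-63,0,0),(-25,0,0)])); d=p[1]-p[0];print(th,d[1]/d[0])
E
```

```text
time: 16.58
tool_pos: [0.4582, -0.3953, 0.026]
tool_rot: [0.003, 0.996, -0.093, 0.004]
contact_force: [1.3, -3.0, 10.7]
gripper_width: 0.199
[ 0.45820877 -0.39528294  0.02596514] [ 0.54350421 -3.61986817 10.88140519]
[  0.87722313  -0.4800829  164.22322    218.79465   ] -0.5472757
28 -0.4264501308135549
31 -0.48174803276644046
34 -0.5423072489526275
37 -0.6093014985374462
40 -0.6842476154576098
```

```bash
python3 -m crank '[[0,0,0.1,0],[0,0,0,0],[0,0,-1,0],[0,0,-2.5,0],[0,0,-3.5,0],[0,0,-3.5,0],[0,0,-3.5,0],[0,0,-3.5,0],[0,0,-3.5,0],[0,0,-3,0]]'
python3 -m crank '[[0,0,0,-0.25],[0,0,0,0]]'
python3 -c "
from h import *
go(.558,.077,.255,-9.1)"
```

```text
time: 17.47
tool_pos: [0.4553, -0.3913, 0.263]
tool_rot: [0.001, 0.996, -0.093, 0.001]
contact_force: [0.9, -0.7, -1.2]
gripper_width: 0.2
time: 17.63
tool_pos: [0.4561, -0.3922, 0.2636]
tool_rot: [0.002, 0.997, -0.079, 0.002]
contact_force: [-0.5, 0.7, -0.9]
gripper_width: 0.201
t 17.63 tcp [ 0.4561 -0.3922  0.2636] yaw -9.1 F [-0.5  0.7 -0.9] w 0.201
shift cm [  2.64 -47.95   0.7 ] per 10 [ 0.264 -4.795  0.07 ] turn -0.0
```

```bash
python3 -m crank '[[0.2,-3.4,0,0],[0.2,-3.4,0,0],[0.2,-3.4,0,0],[0.2,-3.4,0,0],[0.2,-3.4,0,0],[0.2,-3.4,0,0],[0.2,-3.4,0,0],[0.2,-3.4,0,0],[0.2,-3.4,0,0],[0.2,-3.4,0,0]]'
python3 -m crank '[[0.2,-3.4,0,0],[0.2,-3.4,0,0],[0.2,-3.4,0,0],[0,-2.5,0,0],[0,-1.2,0.3,0],[0,0,0.3,0],[0,0,0,0],[0,0,0,0]]'
python3 - <<'E'
from h import *
go(.558,.077,.215,-9.1)
f=manip.grab_frame('scene'); crop(f,230,350,100,230,5,'pics/s15.png')
f=manip.grab_frame('wrist'); crop(f,150,410,120,380,3,'pics/w15.png')
f=manip.grab_frame('top'); crop(f,220,350,150,280,6,'pics/t15.png')
E
```

```text
time: 18.47
tool_pos: [0.528, -0.057, 0.2579]
tool_rot: [-0.0, 0.997, -0.08, -0.002]
contact_force: [-0.1, 0.2, -1.2]
gripper_width: 0.199
time: 19.13
tool_pos: [0.5563, 0.0762, 0.2526]
tool_rot: [0.0, 0.997, -0.08, -0.001]
contact_force: [0.9, 0.2, -0.6]
gripper_width: 0.202
t 19.13 tcp [0.5563 0.0762 0.2526] yaw -9.21 F [ 0.9  0.2 -0.6] w 0.202
shift cm [ 0.16 -0.11  3.76] per 10 [ 0.016 -0.011  0.376] turn -0.02
```

View pics/s15.png

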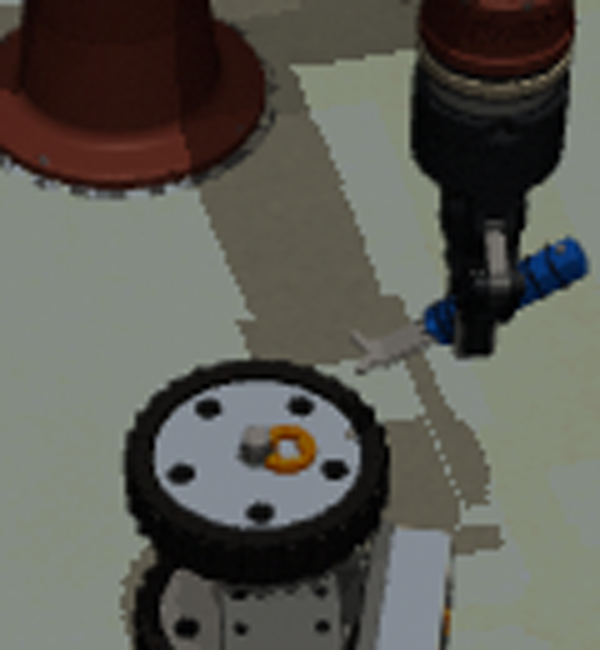

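View pics/w15.png

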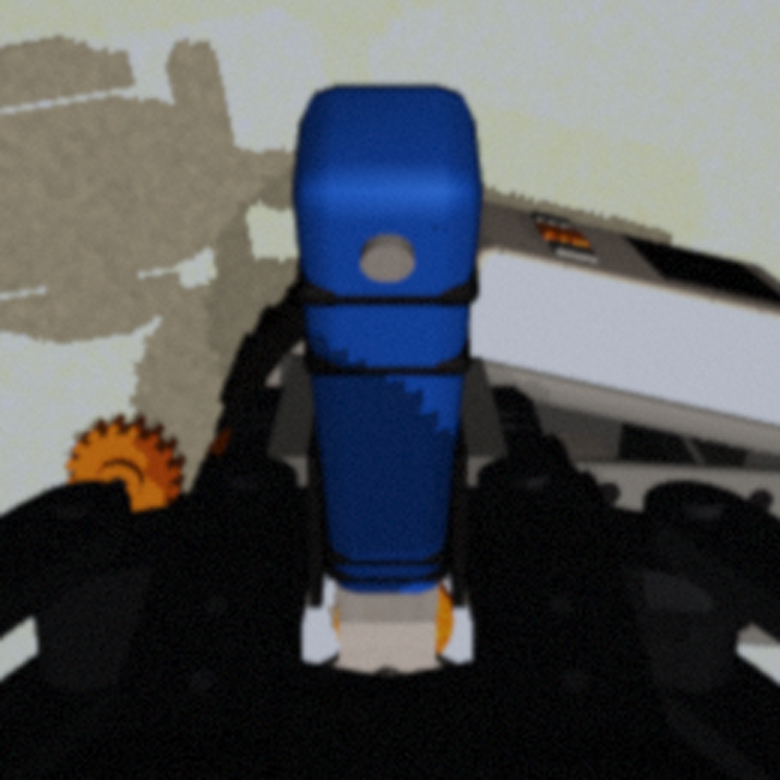

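View pics/t15.png

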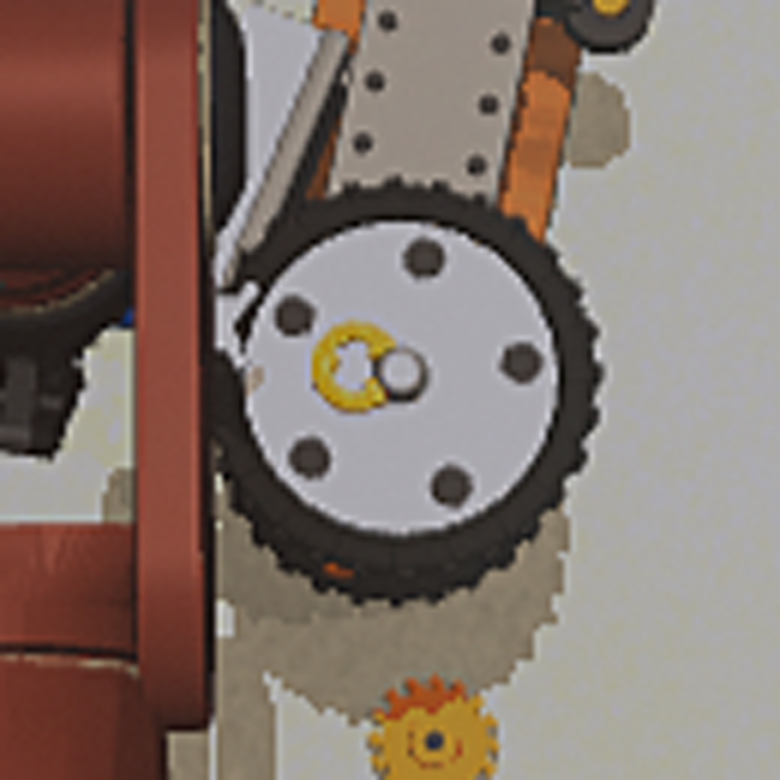

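```bash
python3 - <<'E'
from h import *
f=manip.grab_frame('scene'); s=manip.state(); print(s['tool_pos'])
hsv=cv2.cvtColor(f['img'],cv2.COLOR_RGB2HSV); m=cv2.inRange(hsv,(100,150,40),(130,255,255)); M=m*0; M[140:180,328:352]=m[140:180,328:352]
ys,xs=np.nonzero(M); P=np.array([xs,ys]).T.astype(np.float32); l=cv2.fitLine(P,2,0,.01,.01).ravel(); print(len(P),l,l[1]/l[0])
for th in (28,31,34,37,40):
    p=proj(f,forkpts(th,[(-63,0,0),(-25,0,0),(77.5,0,15.8),(88,13,23),(88,-13,23)])); d=p[1]-p[0];print(th,d[1]/d[0],np.round(p,1).tolist())
E
```

```text
[0.55701459 0.07612673 0.25408969]
89 [  0.85483295  -0.5189033  340.04495    153.11237   ] -0.60702306
28 -0.4403717764485315 [[346.4, 151.8], [332.9, 157.8], [295.2, 169.6], [290.9, 173.0], [289.9, 166.1]]
31 -0.4877127576169927 [[345.9, 151.0], [332.7, 157.4], [295.6, 170.6], [291.4, 174.2], [290.3, 167.3]]
34 -0.5377030286728063 [[345.3, 150.3], [332.5, 157.1], [296.2, 171.7], [291.9, 175.4], [290.9, 168.5]]
37 -0.590871024387746 [[344.6, 149.5], [332.2, 156.9], [296.8, 172.6], [292.5, 176.6], [291.5, 169.7]]
40 -0.6478520831755993 [[343.9, 148.8], [332.0, 156.6], [297.4, 173.6], [293.2, 177.7], [292.2, 170.8]]
```

```bash
python3 -c "
from h import *
go(.5551,.0591,.208,-9.1)"
```

```text
t 19.33 tcp [0.557  0.0761 0.2541] yaw -9.25 F [-0.5 -0.  -1.7] w 0.206
shift cm [0.08 1.71 4.61] per 10 [0.008 0.171 0.461] turn -0.02
```

```bash
python3 -m crank '[[0.08,1.0,1,0],[0,0.7,1,0],[0,0,1.5,0],[0,0,1,0],[0,0,0,0],[0,0,0,0]]'
python3 - <<'E'
from h import *
go(.5551,.0591,.1925,-9.1)
f=manip.grab_frame('scene'); crop(f,240,350,120,220,7,'pics/s16.png')
f=manip.grab_frame('top'); crop(f,240,340,165,265,7,'pics/t16.png')
f=manip.grab_frame('wrist'); crop(f,200,360,300,380,5,'pics/w16.png')
E
```

```text
time: 19.83
tool_pos: [0.5543, 0.0599, 0.2075]
tool_rot: [0.0, 0.997, -0.08, -0.001]
contact_force: [0.5, 0.5, 0.2]
gripper_width: 0.203
t 19.83 tcp [0.5543 0.0599 0.2075] yaw -9.17 F [0.5 0.5 0.2] w 0.203
shift cm [0.1  0.07 1.5 ] per 10 [0.01  0.007 0.15 ] turn -0.01
```

View pics/s16.png

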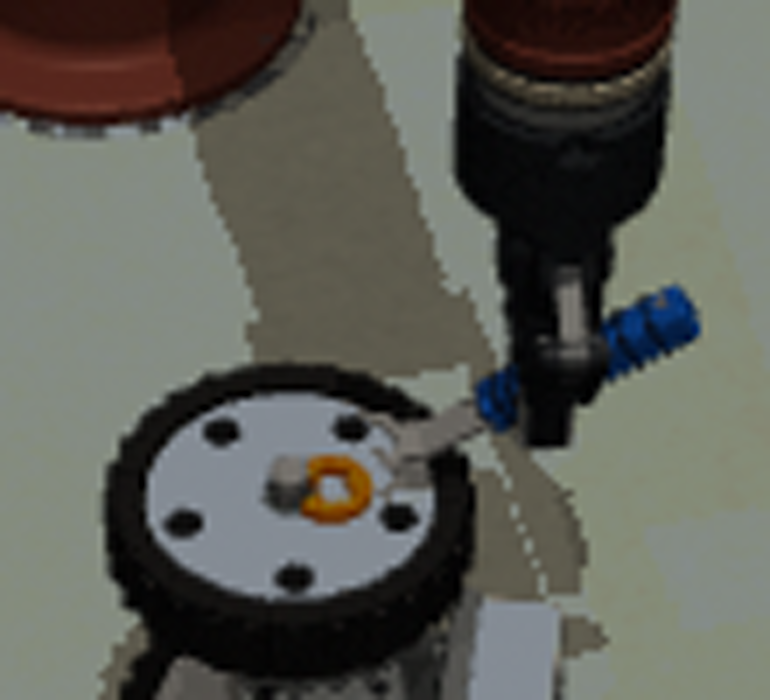

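View pics/t16.png

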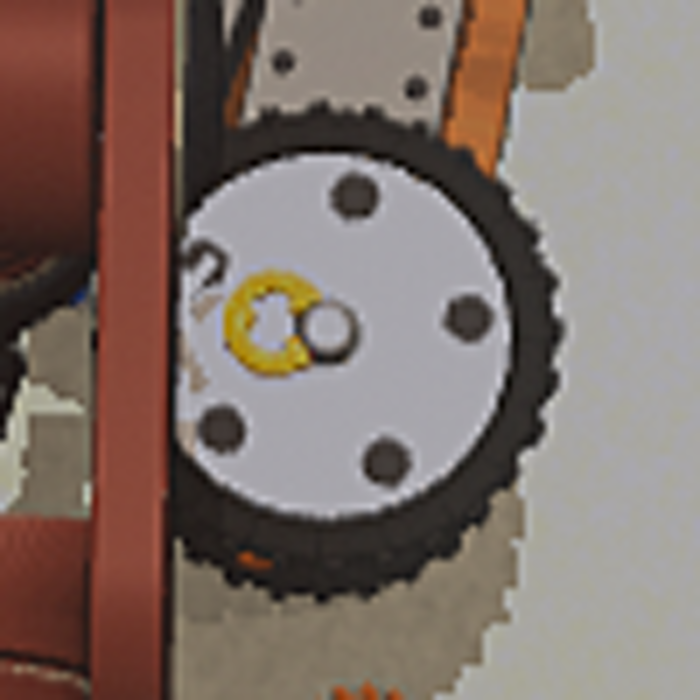

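View pics/w16.png

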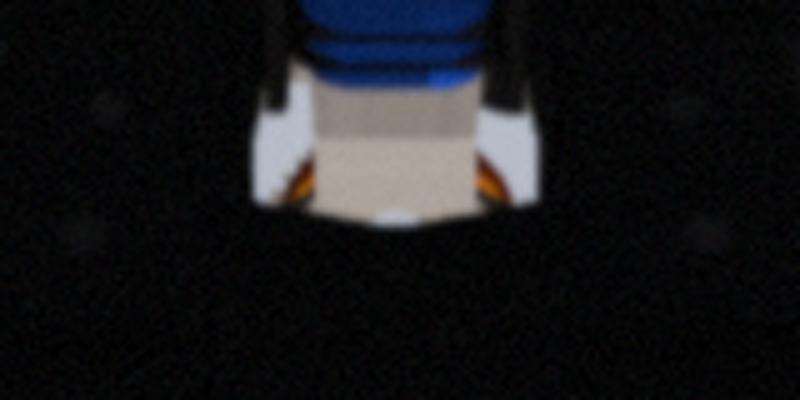

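```bash
python3 -m crank '[[0,0,0.6,0],[0,0,0.5,0],[0,0,0,0],[0,0,0,0]]'
python3 -m crank '[[0,0,0.2,0],[0,0,0,0]]'
python3 - <<'E'
from h import *
go(.5551,.0591,.1925,-9.1)
f=manip.grab_frame('scene'); crop(f,260,350,150,220,8,'pics/s17.png')
f=manip.grab_frame('wrist'); crop(f,200,360,300,380,5,'pics/w17.png')
E
```

```text
time: 20.32
tool_pos: [0.5547, 0.0604, 0.1973]
tool_rot: [0.0, 0.997, -0.08, -0.001]
contact_force: [-0.3, 0.5, -1.0]
gripper_width: 0.196
time: 20.48
tool_pos: [0.555, 0.0604, 0.1958]
tool_rot: [0.0, 0.997, -0.08, -0.0]
contact_force: [0.6, -0.3, -2.2]
gripper_width: 0.202
t 20.48 tcp [0.555  0.0604 0.1958] yaw -9.14 F [ 0.6 -0.3 -2.2] w 0.202
shift cm [0.03 0.12 0.33] per 10 [0.003 0.012 0.033] turn -0.01
```

View pics/s17.png

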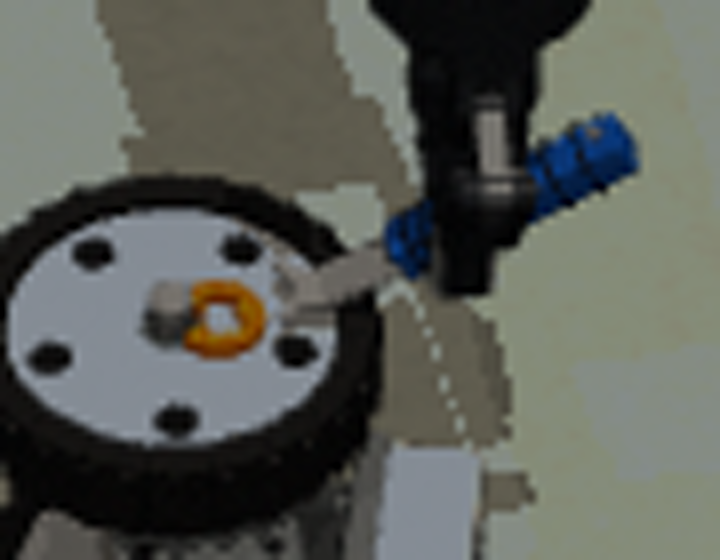

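View pics/w17.png

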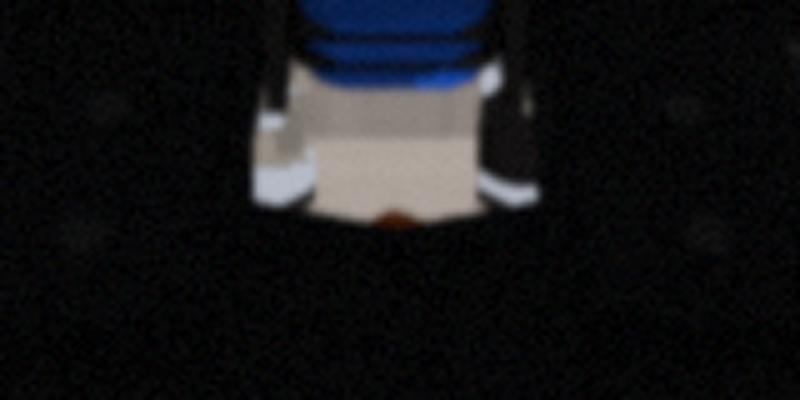

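```bash
python3 -m crank '[[0,0,0.2,0],[0,0,0,0]]'
python3 -m crank '[[0,0,0.1,0],[0,0,0,0]]'
python3 -m crank '[[0,0,0.1,0],[0,0,0,0]]'
```

```text
time: 20.75
tool_pos: [0.555, 0.0604, 0.1937]
tool_rot: [0.0, 0.997, -0.08, -0.0]
contact_force: [-0.3, 0.6, -1.3]
gripper_width: 0.201
time: 20.92
tool_pos: [0.555, 0.0603, 0.1928]
tool_rot: [-0.0, 0.997, -0.08, -0.0]
contact_force: [0.5, -0.0, -0.6]
gripper_width: 0.201
time: 21.08
tool_pos: [0.555, 0.0603, 0.1918]
tool_rot: [0.0, 0.997, -0.08, -0.0]
contact_force: [0.4, 0.3, -1.0]
gripper_width: 0.201
```

```bash
python3 -m crank '[[0,0.2,0,0],[0,0.2,0,0],[0,0,0,0]]'
python3 -m crank '[[0,0,0.1,0],[0,0,0,0]]'
python3 -m crank '[[0,0,0.1,0],[0,0,0,0]]'
python3 - <<'E'
from h import *
go(.5551,.0591,.1925,-9.1)
f=manip.grab_frame('scene'); crop(f,260,350,150,220,8,'pics/s18.png')
E
```

```text
time: 21.33
tool_pos: [0.5544, 0.056, 0.192]
tool_rot: [0.0, 0.997, -0.08, 0.0]
contact_force: [0.0, -1.7, -1.3]
gripper_width: 0.201
time: 21.5
tool_pos: [0.5544, 0.0563, 0.1908]
tool_rot: [-0.0, 0.997, -0.08, -0.0]
contact_force: [-0.8, 0.7, -1.3]
gripper_width: 0.201
time: 21.67
tool_pos: [0.5544, 0.0564, 0.1898]
tool_rot: [0.0, 0.997, -0.08, -0.0]
contact_force: [0.2, 0.4, -1.5]
gripper_width: 0.201
t 21.67 tcp [0.5544 0.0564 0.1898] yaw -9.14 F [ 0.2  0.4 -1.5] w 0.201
shift cm [ 0.03 -0.28 -0.27] per 10 [ 0.003 -0.028 -0.027] turn -0.01
```

View pics/s18.png

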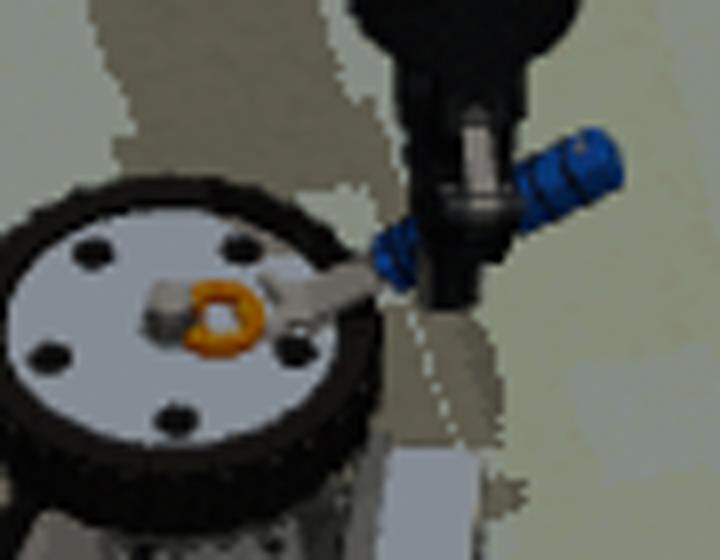

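```bash
python3 -m crank '[[0,0,0.1,0],[0,0,0,0]]'
python3 -m crank '[[0,0,0.1,0],[0,0,0,0]]'
python3 -m crank '[[0,0,0.1,0],[0,0,0,0]]'
python3 - <<'E'
from h import *
go(.5551,.0591,.1925,-9.1)
f=manip.grab_frame('scene'); crop(f,260,350,150,220,8,'pics/s19.png')
E
```

```text
time: 21.88
tool_pos: [0.5544, 0.0564, 0.1888]
tool_rot: [0.0, 0.997, -0.08, -0.0]
contact_force: [-0.2, -0.4, -1.6]
gripper_width: 0.201
time: 22.05
tool_pos: [0.5544, 0.0564, 0.1878]
tool_rot: [0.0, 0.997, -0.08, -0.0]
contact_force: [-0.1, 0.0, -0.9]
gripper_width: 0.198
time: 22.22
tool_pos: [0.5543, 0.0564, 0.1868]
tool_rot: [0.0, 0.997, -0.08, -0.0]
contact_force: [-0.1, 0.9, -0.8]
gripper_width: 0.199
t 22.22 tcp [0.5543 0.0564 0.1868] yaw -9.14 F [-0.1  0.9 -0.8] w 0.199
shift cm [ 0.03 -0.28 -0.57] per 10 [ 0.003 -0.028 -0.057] turn -0.01
```

View pics/s19.png

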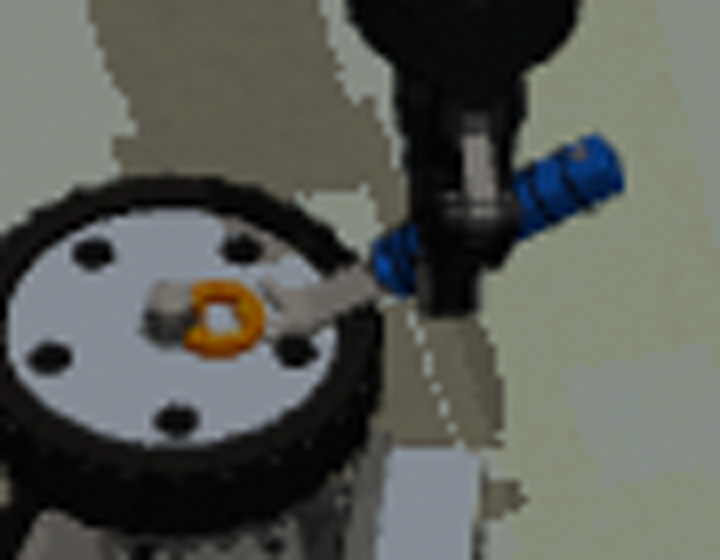

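```bash
python3 - <<'E'
from h import *
f=manip.grab_frame('scene'); s=manip.state()
hsv=cv2.cvtColor(f['img'],cv2.COLOR_RGB2HSV); m=cv2.inRange(hsv,(100,120,30),(130,255,255)); M=m*0; M[160:192,300:342]=m[160:192,300:342]
ys,xs=np.nonzero(M); print('ext',xs.min(),xs.max(),ys.min(),ys.max())
box=[(a,y,b) for a in (-63,27) for y in (-9,9) for b in (-9,9)]
for th in (28,31,34,37):
    p=proj(f,forkpts(th,box,s)); print(th,np.round(p.min(0),1),np.round(p.max(0),1), np.round(proj(f,forkpts(th,[(77.5,0,15.8)],s)),1), 'seat z',forkpts(th,[(77.5,0,15.8)],s)[0])
crop(f,260,350,150,220,8,'pics/x.png')
w=manip.grab_frame('wrist'); hsv=cv2.cvtColor(w['img'],cv2.COLOR_RGB2HSV); m=cv2.inRange(hsv,(100,120,30),(130,255,255)); m[:,:200]=0;m[:,350:]=0
ys,xs=np.nonzero(m); print('w ext',xs.min(),xs.max(),ys.min(),ys.max())
for th in (28,31,34,37):
    p=proj(w,forkpts(th,box,s)); print(th,np.round(p.min(0),1),np.round(p.max(0),1))
E
```

```text
ext 307 337 167 186
28 [304.7 166.8] [338.6 188.5] [[287.5 188. ]] seat z [ 0.54237156 -0.01846622  0.18299413]
31 [304.8 166.1] [338.2 188.7] [[287.9 188.9]] seat z [ 0.54257409 -0.01720436  0.17905539]
34 [304.9 165.5] [337.8 188.9] [[288.5 189.9]] seat z [ 0.54280911 -0.01574071  0.17518894]
37 [305.  164.9] [337.3 189.1] [[289.1 190.8]] seat z [ 0.54307596 -0.01407928  0.17140537]
w ext 248 310 149 317
28 [243.8 135.6] [308.1 319.9]
31 [243.  140.2] [308.8 317.4]
34 [242.2 145.5] [309.5 315. ]
37 [241.4 151.6] [310.1 312.4]
```

```bash
python3 -m crank '[[0,0,0.1,0],[0,0,0,0]]'
python3 -m crank '[[0,0,0.1,0],[0,0,0,0]]'
```

```text
time: 22.53
tool_pos: [0.5544, 0.0564, 0.1858]
tool_rot: [0.0, 0.997, -0.08, -0.0]
contact_force: [0.4, -0.2, -0.8]
gripper_width: 0.199
time: 22.7
tool_pos: [0.5544, 0.0564, 0.1848]
tool_rot: [0.0, 0.997, -0.08, -0.0]
contact_force: [0.0, -0.1, -0.7]
gripper_width: 0.203
```

```bash
python3 -m crank '[[0,0,0.1,0],[0,0,0,0]]'
python3 - <<'E'
from h import *
f=manip.grab_frame('scene'); crop(f,270,340,155,215,10,'pics/s20.png')
f=manip.grab_frame('wrist'); crop(f,200,360,300,380,5,'pics/w20.png')
E
```

```text
time: 22.87
tool_pos: [0.5545, 0.0564, 0.1845]
tool_rot: [0.0, 0.997, -0.08, 0.0]
contact_force: [-0.2, 0.7, 1.2]
gripper_width: 0.201
```

View pics/s20.png

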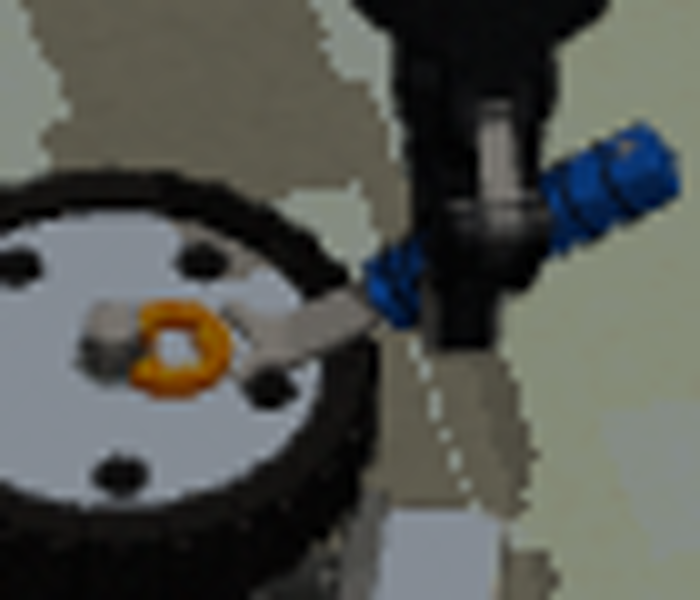

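View pics/w20.png

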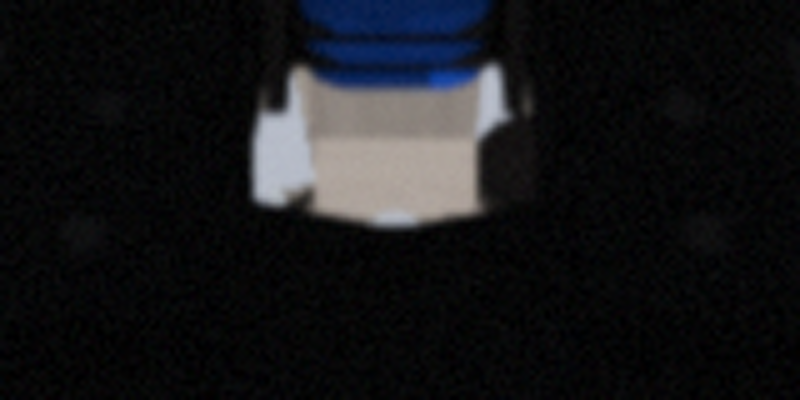

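```bash
python3 -m crank '[[0,0.1,-0.05,0],[0,0.2,0,0],[0,0,0,0]]'
python3 -m crank '[[0,0.2,0,0],[0,0.2,0,0],[0,0,0,0]]'
python3 - <<'E'
from h import *
f=manip.grab_frame('scene'); crop(f,260,330,160,210,10,'pics/s21.png')
E
```

```text
time: 23.22
tool_pos: [0.5541, 0.0532, 0.1845]
tool_rot: [0.0, 0.997, -0.08, 0.0]
contact_force: [-0.2, 0.2, 0.5]
gripper_width: 0.198
time: 23.47
tool_pos: [0.5534, 0.0491, 0.1846]
tool_rot: [0.0, 0.997, -0.08, 0.0]
contact_force: [0.5, 1.0, 0.1]
gripper_width: 0.199
```

View pics/s21.png

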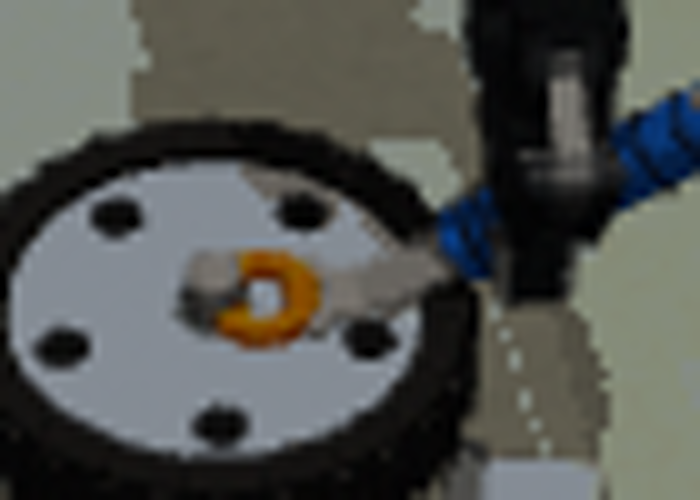

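```bash
python3 -m crank '[[0,0.2,0,0],[0,0.2,0,0],[0,0,0,0]]'
python3 -m crank '[[0,0.2,0,0],[0,0.1,0,0],[0,0,0,0]]'
python3 - <<'E'
from h import *
f=manip.grab_frame('scene'); crop(f,260,330,160,210,10,'pics/s22.png')
E
```

```text
time: 23.77
tool_pos: [0.553, 0.047, 0.1849]
tool_rot: [-0.002, 0.997, -0.08, 0.0]
contact_force: [1.7, 5.7, 0.9]
gripper_width: 0.195
time: 24.02
tool_pos: [0.5524, 0.0439, 0.1848]
tool_rot: [-0.002, 0.997, -0.079, 0.0]
contact_force: [1.1, 3.6, 0.3]
gripper_width: 0.202
```

View pics/s22.png

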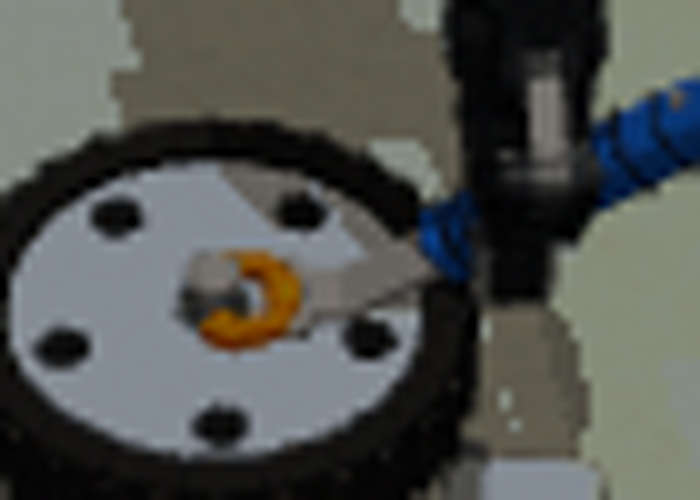

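```bash
python3 -m crank '[[0,0.15,0,0],[0,0.15,0,0],[0,0,0,0]]'
python3 -m crank '[[0,0.15,0,0],[0,0.15,0,0],[0,0,0,0]]'
python3 - <<'E'
from h import *
f=manip.grab_frame('scene'); crop(f,260,330,160,210,10,'pics/s23.png')
E
```

```text
time: 24.32
tool_pos: [0.5517, 0.0391, 0.1845]
tool_rot: [0.0, 0.997, -0.08, -0.0]
contact_force: [-0.2, 1.6, 1.8]
gripper_width: 0.2
time: 24.57
tool_pos: [0.5512, 0.036, 0.1845]
tool_rot: [0.0, 0.997, -0.08, -0.0]
contact_force: [-0.5, -0.1, 1.0]
gripper_width: 0.201
```

View pics/s23.png

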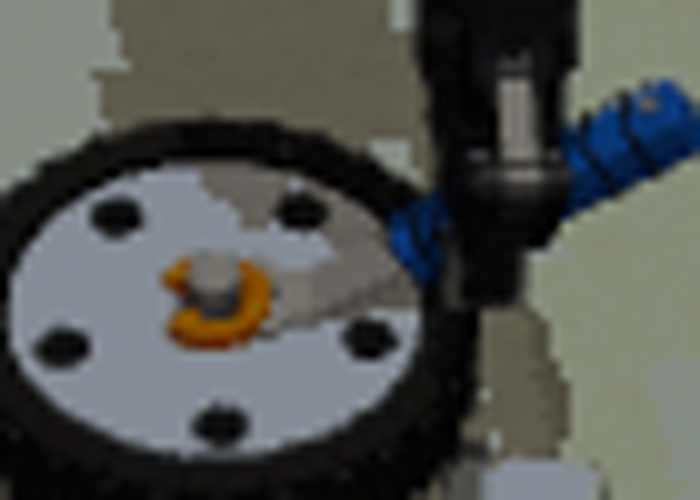

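```bash
python3 -m crank '[[0,0.15,0,0],[0,0.1,0,0],[0,0,0,0]]'
python3 -m crank '[[0,0.1,0,0],[0,0,0,0]]'
python3 -m crank '[[0,0.1,0,0],[0,0,0,0]]'
```

```text
time: 24.87
tool_pos: [0.5511, 0.0356, 0.1848]
tool_rot: [-0.002, 0.997, -0.08, 0.0]
contact_force: [0.4, 5.2, 0.7]
gripper_width: 0.205
time: 25.03
tool_pos: [0.5511, 0.0354, 0.1849]
tool_rot: [-0.003, 0.997, -0.079, 0.0]
contact_force: [0.6, 8.6, 1.9]
gripper_width: 0.199
time: 25.2
tool_pos: [0.5511, 0.0353, 0.1851]
tool_rot: [-0.004, 0.997, -0.079, 0.001]
contact_force: [1.6, 10.8, 1.0]
gripper_width: 0.199
```

```bash
python3 -m crank '[[0,0.15,0,0],[0,0,0,0]]'
python3 -m crank '[[0,-0.3,0,0],[0,-0.4,0,0],[0,-0.4,-0.3,0],[0,-0.4,-1,0],[0,0,-2,0],[0,0,-3,0],[0,0,0,0]]'
python3 - <<'E'
from h import *
go(.4922,-.3084,.26,-10.63)
f=manip.grab_frame('scene'); crop(f,245,335,130,220,7,'pics/s24.png')
f=manip.grab_frame('top'); crop(f,240,340,165,265,7,'pics/t24.png')
E
```

```text
time: 25.37
tool_pos: [0.5511, 0.035, 0.1854]
tool_rot: [-0.005, 0.997, -0.079, 0.001]
contact_force: [2.8, 15.6, 2.8]
gripper_width: 0.205
time: 25.95
tool_pos: [0.5556, 0.0454, 0.2547]
tool_rot: [0.0, 0.997, -0.08, 0.005]
contact_force: [1.7, -0.3, 0.7]
gripper_width: 0.201
t 25.95 tcp [0.5556 0.0454 0.2547] yaw -9.14 F [ 1.7 -0.3  0.7] w 0.201
shift cm [-0.63 35.94 -0.56] per 10 [-0.063  3.594 -0.056] turn 0.25
```

View pics/s24.png

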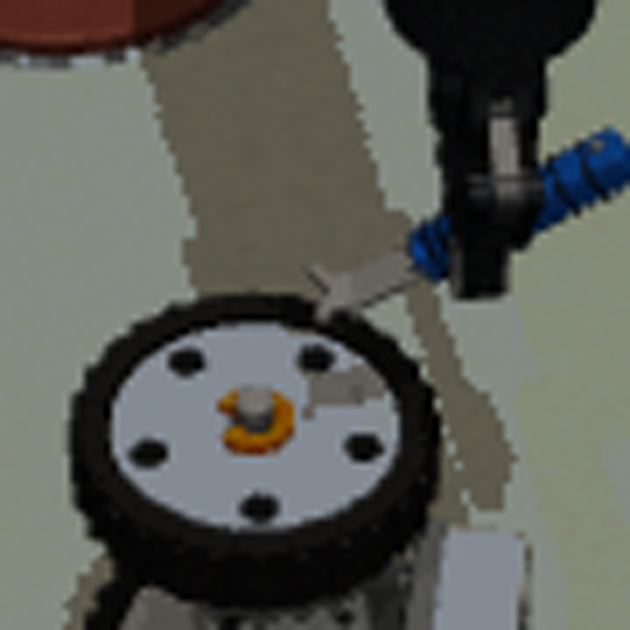

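View pics/t24.png

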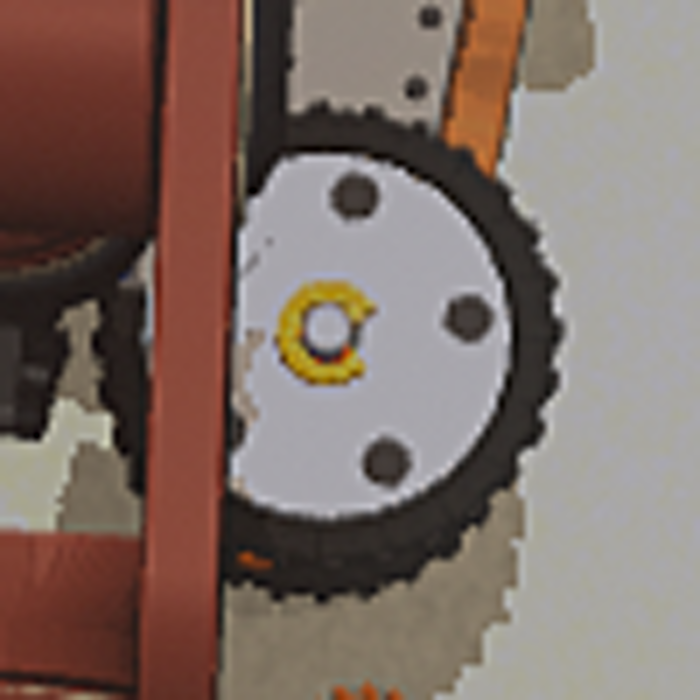

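```bash
python3 -m crank '[[-0.05,3.5,0,0],[-0.05,3.5,0,0],[-0.05,3.5,0,0],[-0.05,3.5,0,0],[-0.05,3.5,0,0],[-0.05,3.5,0,0],[-0.05,3.5,0,0],[-0.05,3.5,0,0],[-0.05,3.5,0,0],[-0.05,3,0,0.25]]'
python3 -m crank '[[0,1.2,1,0],[0,0,3,0],[0,0,3.5,0],[0,0,3,0],[0,0,2,0],[0,0,0,0],[0,0,0,0],[0,0,0,0]]'
python3 - <<'E'
from h import *
go(.4922,-.3084,.0675,-10.63)
E
```

```text
time: 26.88
tool_pos: [0.4915, -0.2961, 0.2458]
tool_rot: [-0.0, 0.996, -0.094, -0.001]
contact_force: [0.7, 0.3, -1.6]
gripper_width: 0.204
time: 27.55
tool_pos: [0.4913, -0.3062, 0.1235]
tool_rot: [0.0, 0.996, -0.093, 0.001]
contact_force: [-0.7, -0.6, -0.5]
gripper_width: 0.198
t 27.55 tcp [ 0.4913 -0.3062  0.1235] yaw -10.62 F [-0.7 -0.6 -0.5] w 0.198
shift cm [0.12 0.2  5.6 ] per 10 [0.012 0.02  0.56 ] turn 0.0
```

```bash
python3 -m crank '[[0.12,0.2,1.5,0],[0,0,1.5,0],[0,0,1.2,0],[0,0,0,0],[0,0,0,0]]'
python3 - <<'E'
from h import *
go(.4922,-.3084,.0335,-10.63)
f=manip.grab_frame('scene'); crop(f,130,250,150,260,6,'pics/s25.png')
f=manip.grab_frame('wrist'); crop(f,180,380,80,380,2,'pics/w25.png')
E
```

```text
time: 27.97
tool_pos: [0.4917, -0.3083, 0.081]
tool_rot: [0.0, 0.996, -0.093, 0.0]
contact_force: [0.7, 0.9, -1.4]
gripper_width: 0.2
t 27.97 tcp [ 0.4917 -0.3083  0.081 ] yaw -10.63 F [ 0.7  0.9 -1.4] w 0.2
shift cm [0.05 0.   4.75] per 10 [0.005 0.    0.475] turn -0.0
```

View pics/s25.png

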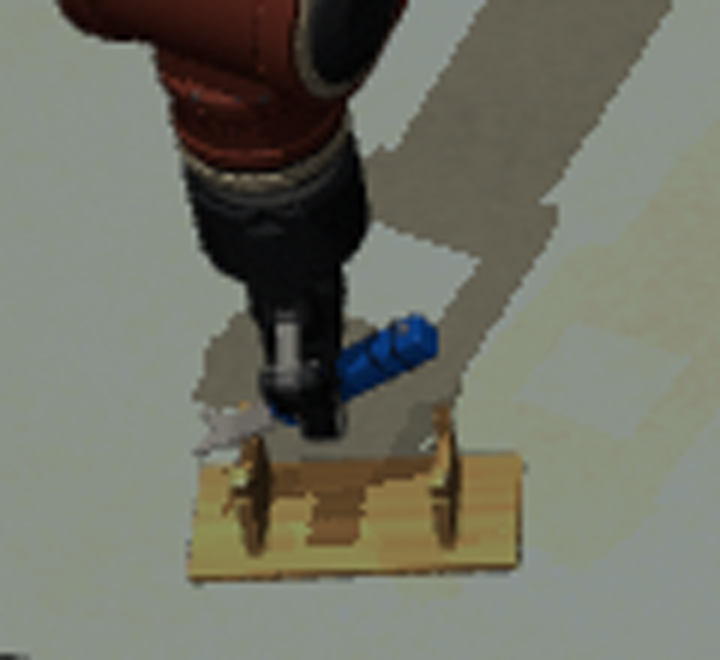

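View pics/w25.png

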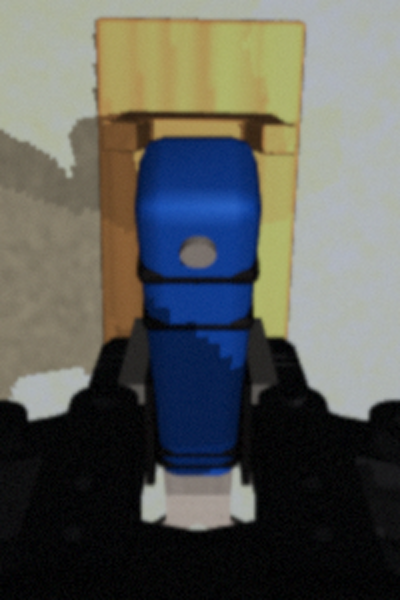

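```bash
python3 -m crank '[[0.05,0,0.6,0],[0,0,0.6,0],[0,0,0.3,0],[0,0,0,0]]'
python3 -m crank '[[0,0,0.3,0],[0,0,0.3,0],[0,0,0.3,0],[0,0,0,0]]'
python3 - <<'E'
from h import *
go(.4922,-.3084,.0335,-10.63)
f=manip.grab_frame('scene'); crop(f,130,250,150,260,6,'pics/s26.png')
E
```

```text
time: 28.4
tool_pos: [0.4914, -0.3078, 0.0642]
tool_rot: [-0.001, 0.996, -0.093, -0.001]
contact_force: [-0.7, 0.1, -1.0]
gripper_width: 0.201
time: 28.73
tool_pos: [0.4926, -0.3086, 0.0586]
tool_rot: [0.0, 0.996, -0.093, 0.0]
contact_force: [-2.7, 4.4, 9.2]
gripper_width: 0.201
t 28.73 tcp [ 0.4926 -0.3086  0.0586] yaw -10.65 F [-2.7  4.4  9.2] w 0.201
shift cm [-0.04 -0.01  2.51] per 10 [-0.004 -0.001  0.251] turn -0.0
```

View pics/s26.png

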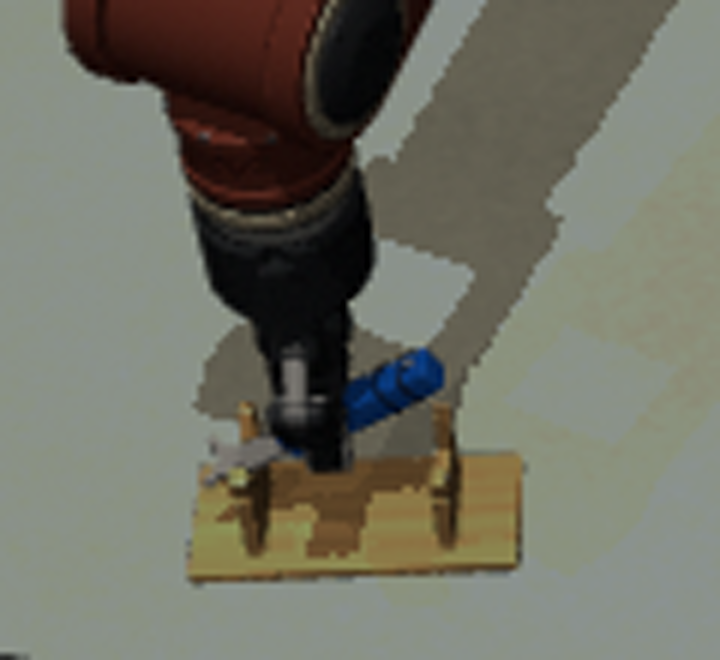

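Blade is in the front notch and the pivot back has begun; continue.

```bash
python3 -m crank '[[0,0,0.3,0],[0,0,0.3,0],[0,0,0.3,0],[0,0,0,0]]'
python3 -m crank '[[0,0,0.3,0],[0,0,0.3,0],[0,0,0.3,0],[0,0,0,0]]'
python3 - <<'E'
from h import *
go(.4922,-.3084,.0335,-10.63)
f=manip.grab_frame('scene'); crop(f,130,250,150,260,6,'pics/s27.png')
f=manip.grab_frame('wrist'); crop(f,180,380,80,380,2,'pics/w27.png')
E
```

```text
time: 29.12
tool_pos: [0.4946, -0.3111, 0.0516]
tool_rot: [0.003, 0.996, -0.092, 0.003]
contact_force: [-1.5, -0.7, 11.3]
gripper_width: 0.198
time: 29.45
tool_pos: [0.4948, -0.3103, 0.0424]
tool_rot: [0.002, 0.996, -0.093, 0.003]
contact_force: [-0.1, 2.1, 11.4]
gripper_width: 0.198
t 29.45 tcp [ 0.4948 -0.3103  0.0424] yaw -10.62 F [-0.1  2.1 11.4] w 0.198
shift cm [-0.29 -0.14  0.88] per 10 [-0.029 -0.014  0.088] turn 0.0
```

View pics/s27.png

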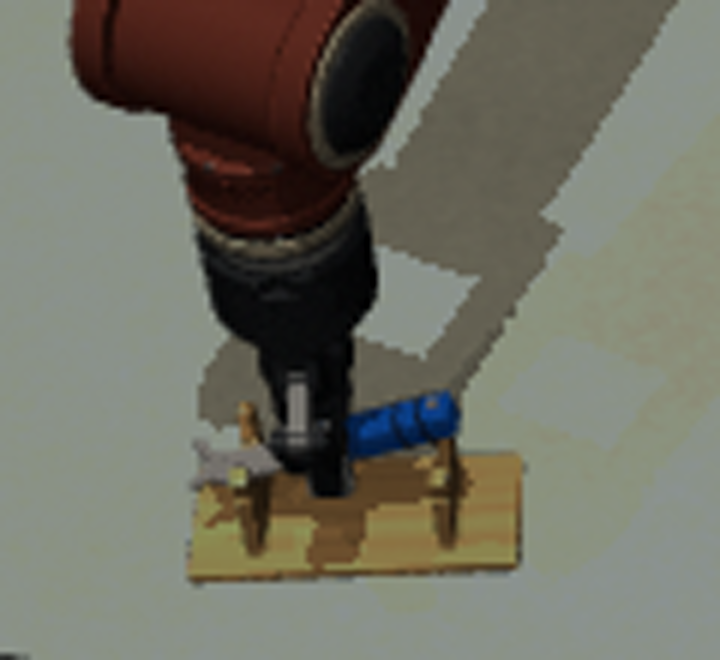

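View pics/w27.png

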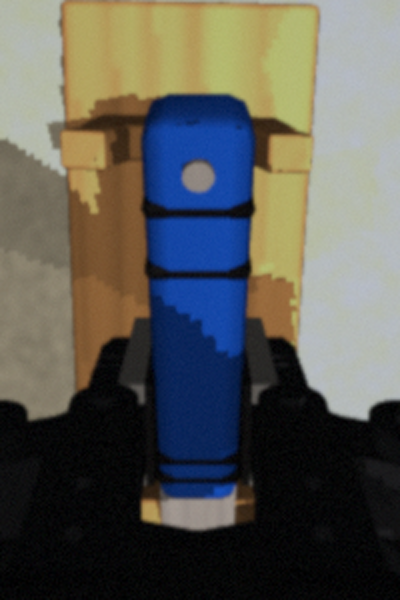

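```bash
python3 -m crank '[[-0.1,0,0.3,0],[0,0,0.3,0],[0,0,0.2,0],[0,0,0,0]]'
python3 -m crank '[[0,0,0.1,0],[0,0,0,0]]'
python3 -m crank '[[0,0,0.1,0],[0,0,0,0]]'
python3 - <<'E'
from h import *
go(.4922,-.3084,.0335,-10.63)
f=manip.grab_frame('scene'); crop(f,130,250,150,260,6,'pics/s28.png')
f=manip.grab_frame('wrist'); crop(f,180,380,80,380,2,'pics/w28.png')
E
```

```text
time: 29.88
tool_pos: [0.4947, -0.3099, 0.0349]
tool_rot: [0.002, 0.996, -0.092, 0.004]
contact_force: [1.8, 4.2, 13.9]
gripper_width: 0.197
time: 30.05
tool_pos: [0.4948, -0.3099, 0.0343]
tool_rot: [0.002, 0.996, -0.092, 0.004]
contact_force: [1.2, 5.8, 14.8]
gripper_width: 0.201
time: 30.22
tool_pos: [0.4947, -0.3099, 0.0332]
tool_rot: [0.002, 0.996, -0.092, 0.004]
contact_force: [1.1, 5.1, 14.0]
gripper_width: 0.202
t 30.22 tcp [ 0.4947 -0.3099  0.0332] yaw -10.61 F [ 1.1  5.1 14. ] w 0.202
shift cm [-0.28 -0.1  -0.03] per 10 [-0.028 -0.01  -0.003] turn 0.0
```

View pics/s28.png

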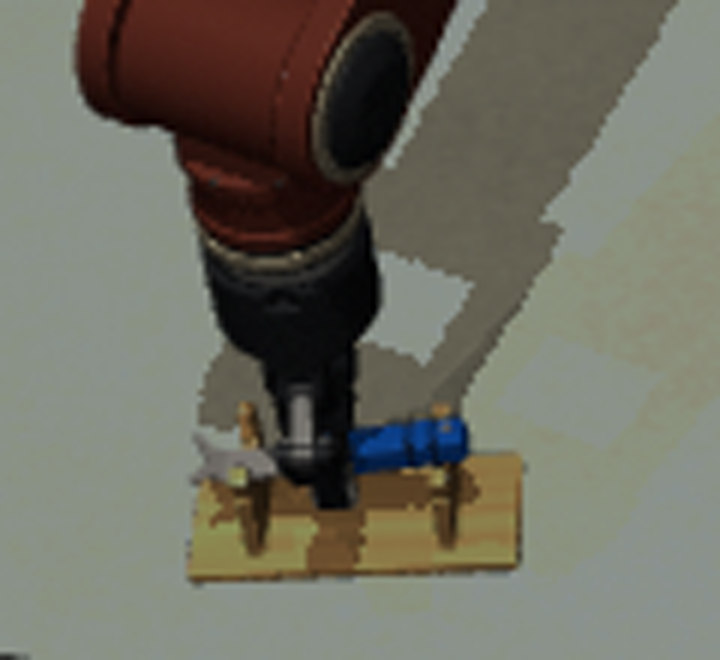

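View pics/w28.png

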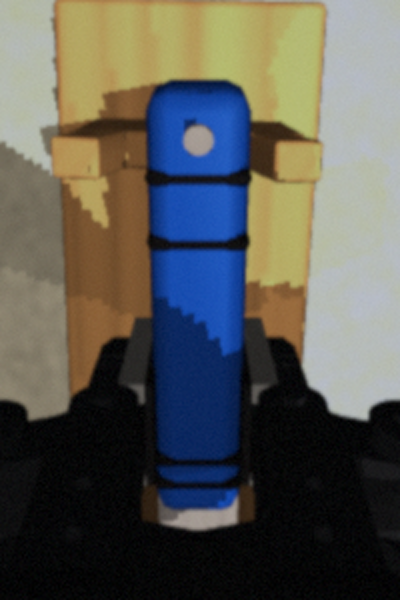

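```bash
python3 -m crank '[[0,0,-0.2,0],[-0.2,-0.1,0,0],[0,0,0,0]]'
python3 -m crank '[[0,0,0.3,0],[0,0,0,0]]'
python3 -m crank '[[0,0,0.1,0],[0,0,0,0]]'
python3 - <<'E'
from h import *
go(.4922,-.3084,.0335,-10.63)
f=manip.grab_frame('scene'); crop(f,130,250,150,260,6,'pics/s29.png')
f=manip.grab_frame('wrist'); crop(f,180,380,80,380,2,'pics/w29.png')
E
```

```text
time: 30.57
tool_pos: [0.4918, -0.309, 0.0335]
tool_rot: [0.002, 0.996, -0.092, 0.003]
contact_force: [2.1, -1.2, 8.3]
gripper_width: 0.201
time: 30.73
tool_pos: [0.4919, -0.3089, 0.031]
tool_rot: [0.002, 0.996, -0.093, 0.003]
contact_force: [1.0, 1.6, 12.5]
gripper_width: 0.199
time: 30.9
tool_pos: [0.4919, -0.3089, 0.0301]
tool_rot: [0.002, 0.996, -0.093, 0.003]
contact_force: [1.7, 2.8, 12.5]
gripper_width: 0.199
t 30.9 tcp [ 0.4919 -0.3089  0.0301] yaw -10.62 F [ 1.7  2.8 12.5] w 0.199
shift cm [ 0.03 -0.05 -0.34] per 10 [ 0.003 -0.005 -0.034] turn 0.0
```

View pics/s29.png

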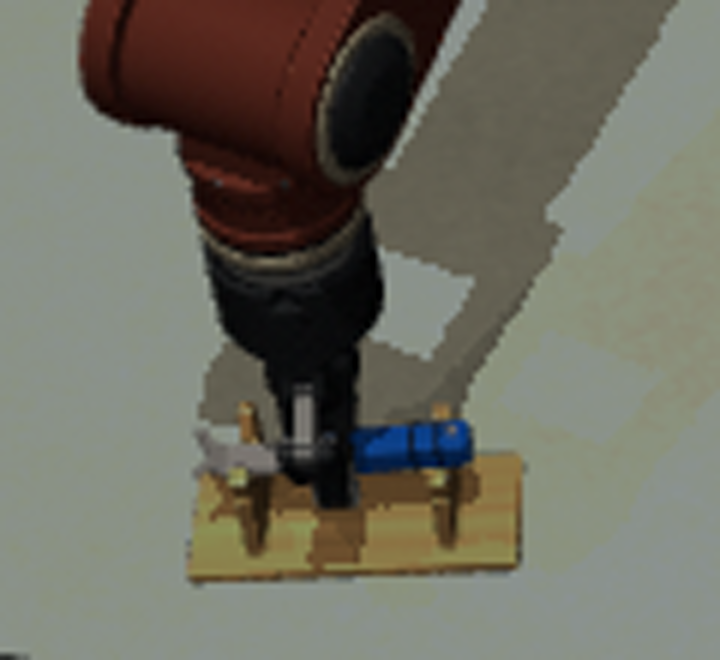

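View pics/w29.png

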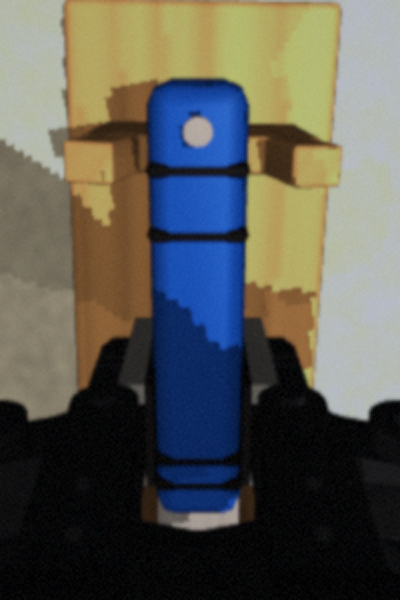

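```bash
python3 -m crank '[[0,0,0.1,0],[0,0,0,0]]'
python3 -m crank '[[0,0,0.1,0],[0,0,0,0]]'
python3 - <<'E'
from h import *
go(.4922,-.3084,.0335,-10.63)
f=manip.grab_frame('scene'); crop(f,140,260,160,260,6,'pics/s30.png')
E
```

```text
time: 31.17
tool_pos: [0.4919, -0.3089, 0.0293]
tool_rot: [0.002, 0.996, -0.093, 0.003]
contact_force: [0.4, 1.5, 13.9]
gripper_width: 0.199
time: 31.33
tool_pos: [0.4919, -0.3089, 0.0284]
tool_rot: [0.002, 0.996, -0.093, 0.003]
contact_force: [0.8, 2.7, 14.9]
gripper_width: 0.199
t 31.33 tcp [ 0.4919 -0.3089  0.0284] yaw -10.62 F [ 0.8  2.7 14.9] w 0.199
shift cm [ 0.03 -0.05 -0.51] per 10 [ 0.003 -0.005 -0.051] turn 0.0
```

View pics/s30.png

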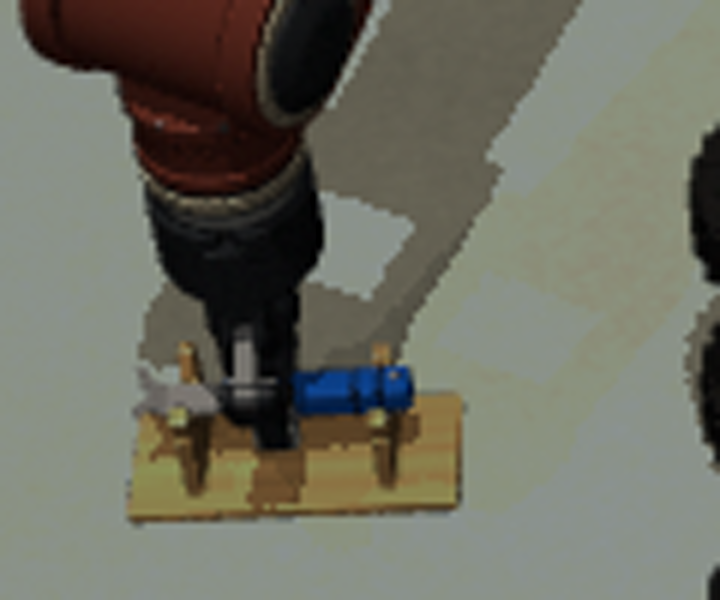

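```bash
python3 -m crank '[[0,0.25,-0.1,0],[0,0,0,0],[0,0,0.15,0],[0,0,0,0]]'
python3 -m crank '[[0,0,0,0],[0,0,0,0],[0,0,0,0],[0,0,0,0]]' 0.5
python3 - <<'E'
from h import *
go(.4922,-.3084,.0335,-10.63)
f=manip.grab_frame('scene'); crop(f,140,260,160,260,6,'pics/s31.png')
f=manip.grab_frame('wrist'); crop(f,200,370,100,330,3,'pics/w31.png')
E
```

```text
time: 31.72
tool_pos: [0.4914, -0.3104, 0.0282]
tool_rot: [0.001, 0.996, -0.093, 0.002]
contact_force: [-1.4, 6.8, 18.9]
gripper_width: 0.204
time: 32.05
tool_pos: [0.488, -0.3087, 0.0229]
tool_rot: [-0.001, 0.996, -0.093, -0.001]
contact_force: [0.1, -0.0, -0.8]
gripper_width: 0.499
t 32.05 tcp [ 0.488  -0.3087  0.0229] yaw -10.65 F [ 0.1 -0.  -0.8] w 0.499
shift cm [ 0.41 -0.11 -1.06] per 10 [ 0.041 -0.011 -0.106] turn -0.0
```

View pics/s31.png

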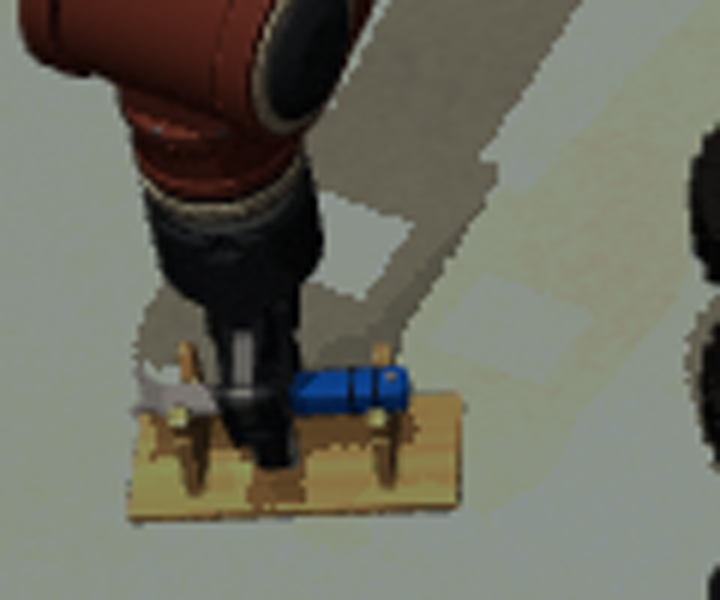

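View pics/w31.png

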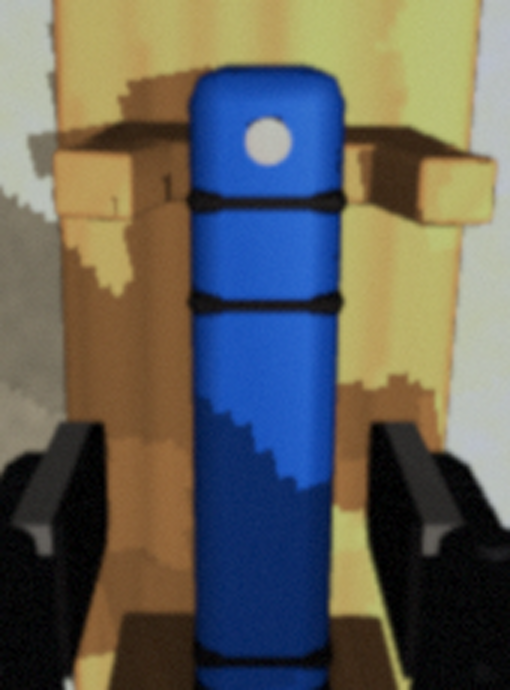

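```bash
python3 -m crank '[[0,0,-0.5,0],[0,0,-2,0],[0,0,-3.5,0],[0,0,-3.5,0],[0,0,-3.5,0],[0,0,-3.5,0],[0,0,0,0]]'
python3 -m crank '[[0,-3,-1,0],[0,-3,-1,0],[0,-3,-1,0],[0,-3,0,0],[0,-3,0,0],[0,-3,0,0],[0,0,0,0],[0,0,0,0]]'
python3 - <<'E'
from h import *
import pickle
f0,g0=pickle.load(open('f0.pkl','rb'))
go(.4922,-.3084,.0335,-10.63)
f=manip.grab_frame('top'); g=manip.grab_frame('scene'); 
cv2.imwrite('pics/top32.png',f['img'][:,:,::-1])
a=np.hstack([g0['img'][205:255,155:225],g['img'][205:255,155:225]]); b=np.hstack([f0['img'][215:265,360:430],f['img'][215:265,360:430]])
cv2.imwrite('pics/cmp32.png',cv2.resize(np.vstack([a,b])[:,:,::-1],None,fx=5,fy=5,interpolation=cv2.INTER_CUBIC))
for c,(u0,u1,v0,v1) in ((f,(355,435,215,265)),(f0,(355,435,215,265)),(g,(150,230,200,255)),(g0,(150,230,200,255))):
    hsv=cv2.cvtColor(c['img'],cv2.COLOR_RGB2HSV); m=cv2.inRange(hsv,(100,120,30),(130,255,255))[v0:v1,u0:u1]
    ys,xs=np.nonzero(m); P=np.array([xs,ys]).T.astype(np.float32); l=cv2.fitLine(P,2,0,.01,.01).ravel(); print(len(xs),xs.mean()+u0,ys.mean()+v0,np.degrees(np.arctan(l[1]/l[0])))
E
```

```text
time: 32.73
tool_pos: [0.4923, -0.3122, 0.199]
tool_rot: [0.004, 0.996, -0.093, 0.006]
contact_force: [1.0, -0.5, 1.6]
gripper_width: 0.505
time: 33.4
tool_pos: [0.5221, -0.1312, 0.219]
tool_rot: [0.0, 0.996, -0.091, 0.0]
contact_force: [0.2, 0.0, -0.3]
gripper_width: 0.496
t 33.4 tcp [ 0.5221 -0.1312  0.219 ] yaw -10.48 F [ 0.2  0.  -0.3] w 0.496
shift cm [ 0.28 17.96 18.56] per 10 [0.028 1.796 1.856] turn 0.02
194 395.41237113402065 237.04639175257734 9.0271635
242 392.6363636363636 236.4214876033058 10.677575
217 191.8110599078341 224.94930875576037 -2.843352
214 191.5 225.07009345794393 -1.2138374
```

View pics/cmp32.png

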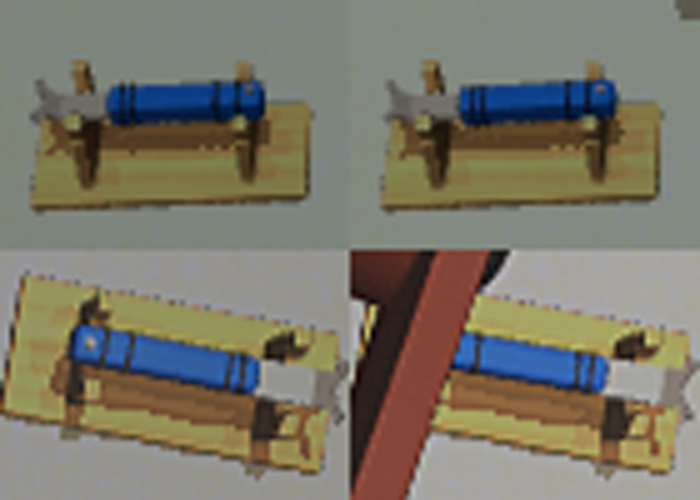

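View pics/top32.png

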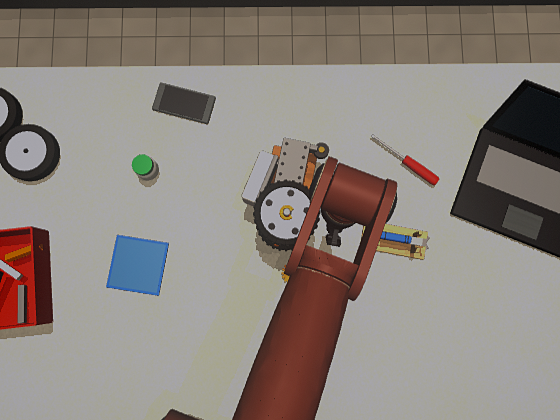

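```bash
python3 -m crank '[[-3,-3,-1,0],[-3,-2.5,-1,0],[-3,-2.5,-1,0],[-3,-2.5,0,0],[-3,-2.5,0,0],[-3,-2.5,0,0],[0,-3,0,0],[0,-3,0,0],[0,0,0,0],[0,0,0,0]]'
python3 - <<'E'
from h import *
import pickle
f0,g0=pickle.load(open('f0.pkl','rb'))
f=manip.grab_frame('top'); g=manip.grab_frame('scene'); 
a=np.hstack([g0['img'][165:230,250:320],g['img'][165:230,250:320]]); b=np.hstack([f0['img'][215:265,360:430],f['img'][215:265,360:430]])
cv2.imwrite('pics/cmp33.png',cv2.resize(np.vstack([a,b])[:,:,::-1],None,fx=5,fy=5,interpolation=cv2.INTER_CUBIC))
crop(f,240,340,165,285,5,'pics/t33.png')
for c,(u0,u1,v0,v1) in ((f,(355,435,215,265)),(f0,(355,435,215,265)),(g,(150,230,200,255)),(g0,(150,230,200,255))):
    hsv=cv2.cvtColor(c['img'],cv2.COLOR_RGB2HSV); m=cv2.inRange(hsv,(100,120,30),(130,255,255))[v0:v1,u0:u1]
    ys,xs=np.nonzero(m); P=np.array([xs,ys]).T.astype(np.float32); l=cv2.fitLine(P,2,0,.01,.01).ravel(); print(len(xs),xs.mean()+u0,ys.mean()+v0,np.degrees(np.arctan(l[1]/l[0])),P.min(0),P.max(0))
hsv=cv2.cvtColor(f['img'],cv2.COLOR_RGB2HSV); m=cv2.inRange(hsv,(8,120,60),(30,255,255)); M=m*0; M[200:226,274:300]=m[200:226,274:300]
ys,xs=np.nonzero(M); P=np.array([pix2z(f,x,y,.181)[:2] for x,y in zip(xs,ys)]).astype(np.float32)*1000
print('clip',len(P),cv2.minEnclosingCircle(P),P.mean(0))
E
```

```text
time: 34.33
tool_pos: [0.386, 0.1107, 0.2487]
tool_rot: [0.0, 0.996, -0.092, -0.0]
contact_force: [-0.1, -0.4, 0.1]
gripper_width: 0.5
236 392.04237288135596 236.46186440677965 9.322742 [18. 15.] [56. 27.]
242 392.6363636363636 236.4214876033058 10.677575 [19. 15.] [56. 28.]
218 191.86238532110093 224.93119266055047 -2.9793308 [27. 21.] [57. 29.]
214 191.5 225.07009345794393 -1.2138374 [26. 21.] [57. 29.]
clip 99 ((538.2661743164062, -35.988975524902344), 16.055286407470703) [538.2919   -33.634033]
```

View pics/cmp33.png

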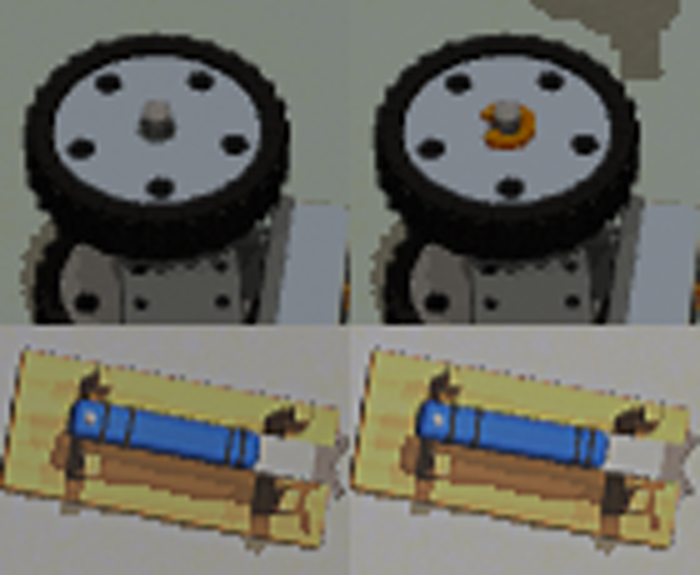

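View pics/t33.png

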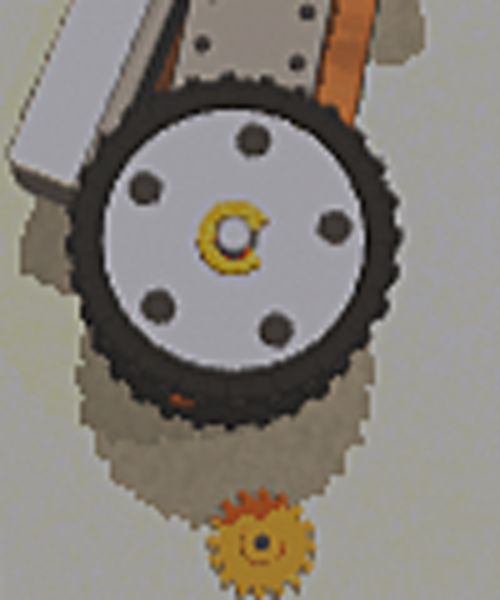

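```bash
python3 -c "
from plant import manip
print(manip.job_done(), manip.state()['time'])"
```

```text
the job is handed in; nothing more can be done
the job is handed in; nothing more can be done
```

The clip is snapped home in the axle's groove, the fork tool is back on its rest, and the job was handed in after about 34 s.

**How it was done:**
- I laid the clip flat on the wheel disc, mouth to the axle, about 17 mm from the axle's axis.
- The moves cannot tilt the gripper, so I tipped the fork in the grip by pressing its handle on a cheek of the rest's front post.
- I pushed the clip in with the fork. The push rose to about 6 N and fell away as the clip snapped in, then built up against a hard stop to about 16 N.
- I levelled the tool again by pressing its blade into the front notch, then let go.

**Last checks:**
- **Clip:** the top view puts its centre at (538.3, −36.0) mm, against (538–539, −36) mm for the axle.
- **Tool:** it lies in both notches about 1 mm from where it was, and turned about 1.3–1.8°, so not exactly as it lay. My image estimates of the fork's tilt while pushing also disagreed, between about 31° and 38°.
- **Other parts:** the gear, the jar and the screwdriver looked unmoved in the last top views.
- **Robot:** it was clear of everything at hand-in.

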